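# Slide the top milling blank off the stack into the blank holder

## Robot

A 6-joint arm with a two-finger parallel gripper is mounted at the origin on the work surface. World frame = base frame: x ahead of the robot, y to its left, z up, the work surface at z = 0. Lengths are in m, angles in degrees, forces in N, time in s.
With the tool pointing down it reaches from about 0.4 to 0.825 m from the base axis. Payload 7 kg.
Tool frame: the origin (TCP) lies on the centre line of the jaws, within the pads' length; the fingertips stand r.tip_reach ahead of it and the grasp point (between the pads) is the TCP (r.tip_reach is the distance from the TCP to the fingertips, in m); z points along the fingers, y is the line along which they close (so a half turn about z gives the same grasp; the last joint's range is limited). The gripper opens to 88 mm and grips with 3 to 60 N. Pads are 19 mm wide; open, the fingers measure 130 mm over their backs; the gripper's body (78 mm by 193 mm) begins 47 mm behind the grasp point.
Start: joints at [-49.211, 20.546, 0.682, 0, -70.136, -16.507], TCP at [0.278, -0.615, 0.246] pointing down, gripper open.
Joint ranges: [-176.03, 176.03], [-82.01, 121.73], [-58.28, 71.71], [-173.87, 95.51], [-174.79, -0.11], [-173.66, 173.66]. Speed limits (degrees/s): [136.94, 136.94, 172.46, 180, 180, 180].

## Interface

Orientations are given as [roll, pitch, yaw] about the fixed x, y, z axes, in that order (R = Rz(yaw) Ry(pitch) Rx(roll)).
In Python, from plant import sensors, cams, r gives the robot as it stands.
- The arm moves only by the tool drive_tool, never from a script. Its argument "rows" is a list of rows, each an object of numbers: "fingers": the gripper's target within -1 to 1 (fully open at 1, half-way at 0, shut at -1); "x", "y", "z": the shift along the tool's x, y, z in m; "spin": the turn about the tool's z in rad. A call has 1 to 10 rows; each row is the pose to reach, as a shift and turn from the pose commanded when the call began, along the tool's axes at that moment; what a row does not reach only later rows make up. A row lasts 1/8 s, in which the tool goes at most 62.5 mm and 10.7 degrees, less where a joint would pass 70% of its speed; a pose out of reach is approached as far as the arm can. A call with a gripper value outside its range is refused whole. The fingers move at their own pace and stop on an object; "newtons" is the grip in N (left out, the last holds). Time passes only in rows, so rows that repeat a pose let the fingers close. It gives the time, the measured TCP pose, the force, the opening and the grip force at its end, in the units of the state.
- sensors.get_state(): the state, without advancing time (a new reading comes with each control period).
- cams.capture(name): name is "scene" or "top" or "wrist"; returns a dict with "pixels" (480x640x3 uint8, red, green, blue), "intrinsics" (3x3 intrinsics, pixels), "eye" and "orientation" of the camera in the world; the wrist camera has in their place "T_tool_cam" (4x4, takes a point from camera to tool coordinates, whose origin is the TCP and whose axes are the flange's). Camera axes: x right, y up, looking along -z (the intrinsics and any distortion apply to the point x, -y, -z); pixel columns grow to the right and rows downward; lengths in m; the calibration is good to about 2 mm. A picture is of the moment at which its call begins: read the wrist's pose just before it. There is no depth.
- r.close_job(): hands the job in; it is judged then, once.
The state is a dict: "time_s": time; "joints": joint angles; "qd": joint speeds; "joint_torque": joint torques, N m; "tcp_pos": TCP position; "eef_rot": TCP orientation; "contact_force": force on the tool from outside, world axes, zero at the start; "moment": the same for the moment, N m; "gripper_width": finger opening in m; "gripper_force": force on a finger pad.
Only numpy, scipy, OpenCV 4.12 (cv2) and the standard library are available. Lean on these libraries where they do the work, as an engineer would, in place of code of your own. Each camera call takes 0.05 s, during which the arm holds its last target. There are 200 camera calls.

## Task

Slide the pink milling blank sideways off the top of the stack, without lifting it, onto the blank holder next to it, under the amber guard, and press it firmly for half a second against both black stop pads so that it sits fully home. The holder only stands on the bench: do not shove it out of place, and leave the two ivory blanks and the other things where they are. Let go of the blank when it is home.

Things in the scene. Friction and masses are not known exactly. Their poses are not given: they have to be found in the camera images.
- blank_top: Pink round milling blank (hard plastic disc), 98 mm in diameter, 25 mm thick, about 220 g (it varies), too wide for most grippers. It is the top one of three stacked flat. Origin: centre of its underside; z up; it stands about 60 mm above the bench at the start. It slides at about 0.5 to 2.5 N.
- blank_mid: Ivory blank of the same size (98 mm by 25 mm) directly under the pink one, loose, offset from it by up to 6 mm. Origin: centre of its underside, 35 mm above the bench, so its top is at 60 mm. Must stay where it is (within 6 mm).
- blank_low: Ivory blank of the same size at the bottom of the stack, loose, on the stand. Origin: centre of its underside, 10 mm above the bench. Must stay where it is (within 6 mm).
- stand: Grey square plate 104 by 104 mm, 10 mm thick, fixed to the bench, with the stack in its middle. Origin: centre of its underside, on the bench. Its x axis points towards the holder.
- holder: Blank holder, 1.2 to 1.6 kg, loose on the bench beyond the stack. Origin: on the bench under the centre of a blank that is home; x: the way the blank is pushed, away from the stack; z up. Aluminium deck from x = -52 to +78 mm, 160 mm wide, its top 58 mm above the bench (2 mm below the pink blank's underside at the start), on blue walls. Pushed with over 6.5 N it slides on the bench; it must stay within 4 mm.
- home (a point): Point on the holder's deck, 58 mm above the bench, where the centre of the pink blank's underside lies when the blank is home against both stop pads. Axes as the holder's. Pressing with 4 to 5 N is firm enough.
- stop_left (a point): Where the blank's rim touches the left black stop pad, 8 mm above the deck: 49 mm from the home centre, 38 degrees left of the holder's x axis. Each pad is 17 mm high, its face 44 mm wide and square to that direction.
- stop_right (a point): The same on the right stop pad, 38 degrees right of the holder's x axis. The two pads together centre the blank.
- guard (a point): Middle of the lower edge of the upright amber guard on the holder, 112 mm above the bench. The guard is 12 mm thick (holder x = -44 to -32 mm), 132 mm wide between two posts, and reaches up to 237 mm. The blank passes under it with 29 mm to spare, but an upright gripper behind the blank strikes it before the blank is home: lean the gripper back 25 to 45 degrees, fingers pointing forward and down.
- tripod: Bystander: dark grey three-armed base, about 95 mm across, with three upright steel rods, 101 mm high in all. Origin: centre of its underside.
- ring_plate: Bystander: yellow three-lobed frame, about 100 mm across, 30 mm high with its black knobs. Origin: centre of its underside.
- denture: Bystander: denture on a plaster base, 55 by 65 by 42 mm. Origin: centre of its underside.
Not all that is in view belongs to the job. Leave any turquoise look-alike of the blank_top alone.

How it is judged (in metres and radians):
On the way:
1. the pink blank lies on the holder against both stop pads and the fingers press it with more than 3 N for 0.2 s (horizontal distance between blank_top and home below 0.004 m and z of blank_top in the frame of home between -0.003 and 0.003 m and angle between blank_top's own z axis and vertical below 0.05 rad and contact force between the fingers and blank_top above 3 N), for 0.2 s.
At the end, for the whole second after the job is handed in: The pink blank lies flat on the holder's deck (within 3 mm of its height, tilted less than 0.05 rad), its centre within 4 mm of the home point, at rest; the holder is within 4 mm and both ivory blanks are within 6 mm of where they stood (horizontal distance between blank_top and home below 0.004 m and z of blank_top in the frame of home between -0.003 and 0.003 m and angle between blank_top's own z axis and vertical below 0.05 rad and distance of holder from where it was at the start of the episode below 0.004 m and distance of each of blank_mid, blank_low from where it was at the start of the episode below 0.006 m and linear speed of blank_top below 0.01 m/s); the robot touches nothing.
It fails at once if the pink blank is lifted (more than 12 mm above its start) or tipped by more than 0.35 rad (height (world z) of blank_top above 0.072 m or angle between blank_top's own z axis and vertical above 0.35 rad).
It fails at once if the holder is shoved more than 4 mm (distance of holder from where it was at the start of the episode above 0.004 m).
It fails at once if an ivory blank is moved more than 6 mm (distance of any of blank_mid, blank_low from where it was at the start of the episode above 0.006 m).
It fails at once if a bystander is moved more than 10 mm (distance of any of tripod, ring_plate, denture from where it was at the start of the episode above 0.01 m).
It also fails if it takes over 42 s, if anything falls off the work surface, if the arm or the gripper's body presses on something with over 40 N, if the wrist force passes 120 N, or if a joint passes its speed limit or range.

## Working session

There is one attempt and no reset: what is moved stays moved. The work goes in short steps, Python scripts to look and compute and a tool call to move; the robot and the scene stay as the last step left them, time stands still between calls to the robot, and variables do not carry over. Pictures are saved under pics/ and viewed, at most 10 in all, crops included, and the job is handed in when it is done.

Besides the shell and the picture viewer there is one more tool, called after "Call:" as a command line: name --argument value ..., lists and objects as JSON in quotes. drive_tool: Moves the arm, as the interface text tells. Its arguments: {"type":"object","properties":{"rows":{"type":"array"},"newtons":{"type":"number"}},"required":["rows"]}

```bash
mkdir -p pics; ls
python3 - <<'E'
from plant import sensors,cams,r
import cv2,numpy as np
np.set_printoptions(precision=4,suppress=True)
print(sensors.get_state(), r.tip_reach)
ims=[]
for n in("scene","top"):
    c=cams.capture(n); im=c["pixels"][:,:,::-1]
    cv2.imwrite(f"pics/{n}.png",im); np.savez(f"pics/{n}.npz",**c)
    print(n,{k:v for k,v in c.items() if k!="pixels"})
E
```

```text
pics
{'time_s': 0.0, 'joints': array([-49.2148,  20.5919,   0.6328,  -0.0205, -70.1351, -16.508 ]), 'qd': array([-0.0562, -0.0851, -0.0009, -0.0582, -0.0346,  0.0239]), 'joint_torque': array([  0.0008, -58.2716,  29.3065,   6.997 ,   0.0069,  -0.0001]), 'tcp_pos': array([ 0.2773, -0.6149,  0.2446]), 'eef_rot': array([ 179.9041,   -0.0083, -155.7298]), 'contact_force': array([-0.6233,  0.7237,  0.0342]), 'moment': array([-0.0024,  0.0068,  0.0001]), 'gripper_force': 0.0, 'gripper_width': 0.08780654362419148} 0.019
scene {'intrinsics': array([[529.14  ,   0.    , 315.2335],
       [  0.    , 529.14  , 241.8919],
       [  0.    ,   0.    ,   1.    ]]), 'eye': array([1.0888, 0.3336, 0.7274]), 'orientation': array([ 41.0399,  -0.2793, 121.8638])}
top {'intrinsics': array([[489.9137,   0.    , 322.8126],
       [  0.    , 489.9137, 235.2186],
       [  0.    ,   0.    ,   1.    ]]), 'eye': array([0.4054, 0.027 , 1.136 ]), 'orientation': array([ 11.235 ,   0.3552, -91.1357])}
```

View pics/scene.png

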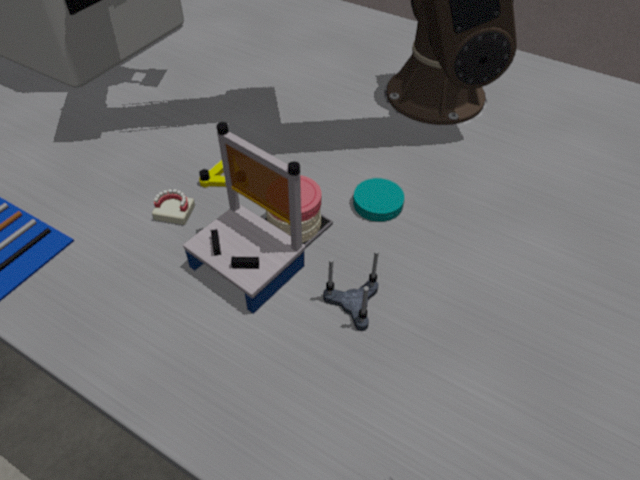

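View pics/top.png

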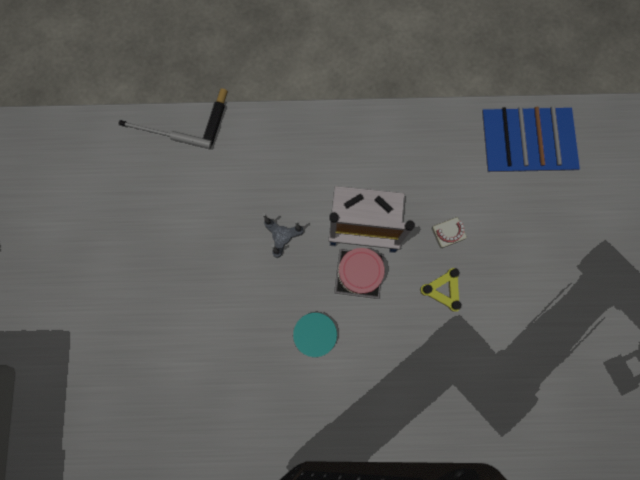

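The scene shows pink at (300,192), and turquoise at (379,199). In the top view, pink is on the stack at (361,270), the deck spans (332,188)–(405,247), and the pads are at (354,201) and (384,204).

Things that could be taken for the blank, in top-view pixels:
- Pink disc on the stack (361,270): chosen.
- Turquoise disc (315,334): look-alike, leave alone.
- Denture gums (450,232): no.

I'll check the choice in one close crop and measure.

```bash
cat > h.py <<'E'
import numpy as np,cv2
from scipy.spatial.transform import Rotation as R
np.set_printoptions(precision=4,suppress=True)
def ray(c,uv,z):
    uv=np.atleast_2d(uv).astype(float);K=c["intrinsics"]
    d=np.c_[(uv[:,0]-K[0,2])/K[0,0],-(uv[:,1]-K[1,2])/K[1,1],-np.ones(len(uv))]
    d=d@R.from_euler("xyz",c["orientation"],degrees=True).as_matrix().T
    e=c["eye"];return e+d*((z-e[2])/d[:,2])[:,None]
def proj(c,p):
    p=np.atleast_2d(p);K=c["intrinsics"]
    q=(p-c["eye"])@R.from_euler("xyz",c["orientation"],degrees=True).as_matrix()
    return np.c_[K[0,2]+K[0,0]*q[:,0]/-q[:,2],K[1,2]+K[1,1]*q[:,1]/q[:,2]]
def blobs(m,amin):
    n,l,s,ce=cv2.connectedComponentsWithStats(m.astype(np.uint8))
    return [(s[i],ce[i],l==i) for i in range(1,n) if s[i,4]>=amin]
def circ(P):
    A=np.c_[2*P[:,:2],np.ones(len(P))];s=np.linalg.lstsq(A,(P[:,:2]**2).sum(1),rcond=None)[0]
    return s[:2],np.sqrt(s[2]+s[:2]@s[:2])
E
python3 - <<'E'
from h import *
out=[]
for n,b in(("top",(310,175,440,305)),("scene",(170,110,350,320))):
    c=np.load(f"pics/{n}.npz");im=c["pixels"];x0,y0,x1,y1=b
    h=cv2.cvtColor(im,cv2.COLOR_RGB2HSV);H,S,V=[h[...,i].astype(int) for i in range(3)]
    pink=((H<8)|(H>170))&(S>80)&(V>90)
    box=np.zeros_like(pink);box[y0:y1,x0:x1]=1
    for s,ce,m in blobs(pink&box,60):
        k=max(cv2.findContours(m.astype(np.uint8),0,1)[0],key=cv2.contourArea)[:,0]
        print(n,"pink",s,ce,circ(ray(c,k,.085)), ray(c,ce,.085))
    for s,ce,m in blobs((V<45)&box,15): print(n,"black",s,ce,ray(c,ce,.075))
    out.append(cv2.resize(im[y0:y1,x0:x1,::-1],None,fx=600/(y1-y0)*.66,fy=600/(y1-y0)*.66,interpolation=cv2.INTER_CUBIC))
cv2.imwrite("pics/crop.png",np.hstack(out));print([o.shape for o in out])
E
```

```text
top pink [ 340  249   44   43 1080] [362.8167 266.3843] (array([ 0.5392, -0.0534]), np.float64(0.04445828645203721)) [[ 0.5438 -0.0556  0.085 ]]
top black [345 195  18  13  92] [353.3261 200.6087] [[ 0.6938 -0.0404  0.075 ]]
top black [376 197  16  15 101] [383.4851 204.099 ] [[ 0.6842 -0.1075  0.075 ]]
top black [330 213   8  10  66] [333.5    217.4242] [[0.6561 0.0049 0.075 ]]
top black [405 221   9  10  67] [409.2836 225.5075] [[ 0.6341 -0.1624  0.075 ]]
top black [341 251   5   7  18] [342.7222 253.2222] [[ 0.5751 -0.0134  0.075 ]]
top black [337 281  11  11  53] [340.5849 287.566 ] [[ 0.5001 -0.0067  0.075 ]]
top black [423 286   9   7  48] [427.1042 288.8542] [[ 0.4935 -0.1933  0.075 ]]
top black [366 288  12   8  45] [373.3111 292.5778] [[ 0.4878 -0.0769  0.075 ]]
scene pink [300 176  21  45 718] [309.2382 197.4192] (array([ 0.5353, -0.0299]), np.float64(0.0386652907330441)) [[ 0.5308 -0.0218  0.085 ]]
scene black [217 122  11  13 112] [221.9643 128.1964] [[ 0.4473 -0.2819  0.075 ]]
scene black [288 162  12  14 130] [293.3692 168.6692] [[ 0.4732 -0.0931  0.075 ]]
scene black [200 170   9  10  76] [204.     174.6711] [[ 0.5744 -0.2227  0.075 ]]
scene black [321 217   8  11  39] [323.5897 221.5897] [[0.5586 0.0245 0.075 ]]
scene black [212 230   8  25 137] [215.1898 242.5182] [[ 0.6927 -0.101   0.075 ]]
scene black [232 257  27  11 262] [244.6069 262.4656] [[ 0.7007 -0.0352  0.075 ]]
scene black [326 283   7   8  36] [329.2222 287.3889] [[0.6714 0.103  0.075 ]]
scene black [324 295  26  19  87] [335.7126 303.8391] [[0.6921 0.1266 0.075 ]]
[(396, 396, 3), (396, 339, 3)]
```

View pics/crop.png

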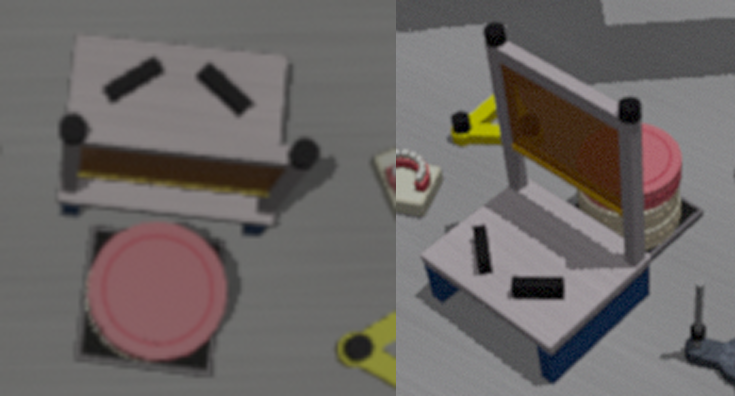

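The crop confirms it: the pink disc lies on the ivory stack at top pixel (362,270), behind the guarded holder, and the two black pads form a V beyond it. The rows offer no explicit tilt, so I'll refine the geometry and check the public API documentation.

The measurements give pink at about (0.536,−0.052), home at about (0.648,−0.069), and a holder yaw of about −8°. I'll go above the stack, with the closing line square to the push and the camera side to the rear.

Call:
drive_tool --rows '[{"x":-0.03,"y":0.03,"z":-0.04,"spin":0.1,"fingers":-0.6},{"x":-0.07,"y":0.07,"z":-0.08,"spin":0.2,"fingers":-0.6},{"x":-0.11,"y":0.11,"z":-0.11,"spin":0.3,"fingers":-0.6},{"x":-0.15,"y":0.15,"z":-0.14,"spin":0.4,"fingers":-0.6},{"x":-0.195,"y":0.19,"z":-0.155,"spin":0.5,"fingers":-0.6},{"x":-0.24,"y":0.23,"z":-0.155,"spin":0.56,"fingers":-0.6},{"x":-0.29,"y":0.28,"z":-0.155,"spin":0.56,"fingers":-0.6},{"x":-0.335,"y":0.325,"z":-0.155,"spin":0.56,"fingers":-0.6},{"x":-0.38,"y":0.37,"z":-0.155,"spin":0.56,"fingers":-0.6},{"x":-0.42,"y":0.41,"z":-0.155,"spin":0.56,"fingers":-0.6}]' --newtons 10

```text
time_s: 1.4
tcp_pos: [0.488, -0.0771, 0.4007]
eef_rot: [180.0, 0.0, 172.2]
contact_force: [1.0, -0.5, 0.1]
gripper_width: 0.0178
gripper_force: 0.0
```

Now I'll overreach outward, well above everything, to see whether the out-of-reach behaviour leans the tool.

Call:
drive_tool --rows '[{"x":-0.06},{"x":-0.12},{"x":-0.18},{"x":-0.24},{"x":-0.3},{"x":-0.36},{"x":-0.42},{"x":-0.48},{"x":-0.5},{"x":-0.5}]'

```text
invalid input
```

Run:
```python
from h import *
from plant import sensors
s=sensors.get_state();print(s["joints"],s["tcp_pos"],s["eef_rot"],s["time_s"])
```

```text
[  13.8638   -0.6381   -5.659    -0.0031  -84.9481 -111.6561] [ 0.488  -0.0771  0.4007] [179.9857   0.0277 172.2074] 1.4
```

Call:
drive_tool --rows '[{"x":-0.06,"y":0,"z":0,"spin":0,"fingers":-0.6},{"x":-0.12,"y":0,"z":0,"spin":0,"fingers":-0.6},{"x":-0.18,"y":0,"z":0,"spin":0,"fingers":-0.6},{"x":-0.24,"y":0,"z":0,"spin":0,"fingers":-0.6},{"x":-0.3,"y":0,"z":0,"spin":0,"fingers":-0.6},{"x":-0.36,"y":0,"z":0,"spin":0,"fingers":-0.6},{"x":-0.42,"y":0,"z":0,"spin":0,"fingers":-0.6},{"x":-0.48,"y":0,"z":0,"spin":0,"fingers":-0.6},{"x":-0.5,"y":0,"z":0,"spin":0,"fingers":-0.6},{"x":-0.5,"y":0,"z":0,"spin":0,"fingers":-0.6}]'

```text
time_s: 2.65
tcp_pos: [0.9361, -0.1398, 0.372]
eef_rot: [-179.6, 2.9, 172.2]
contact_force: [-0.2, 0.2, 1.4]
gripper_width: 0.0174
gripper_force: 0.0
```

Run:
```python
from h import *
from plant import sensors
s=sensors.get_state();print(s["joints"],s["tcp_pos"],s["eef_rot"],s["time_s"])
```

```text
[   3.5574   51.8625   71.682     0.9713 -107.0364 -101.0518] [ 0.9361 -0.1398  0.372 ] [-179.6365    2.909   172.2077] 2.65
```

It leaned 2.9° in the right direction. I'll continue outward to see whether the lean accumulates.

Call:
drive_tool --rows '[{"x":-0.1,"y":0,"z":0,"spin":0,"fingers":-0.6},{"x":-0.2,"y":0,"z":0,"spin":0,"fingers":-0.6},{"x":-0.3,"y":0,"z":0,"spin":0,"fingers":-0.6},{"x":-0.3,"y":0,"z":0,"spin":0,"fingers":-0.6}]'

```text
time_s: 3.15
tcp_pos: [0.9894, -0.1456, 0.3136]
eef_rot: [-179.3, 6.3, 172.2]
contact_force: [0.9, -0.2, -0.0]
gripper_width: 0.0172
gripper_force: 0.0
```

Run:
```python
from h import *
from plant import sensors
s=sensors.get_state();print(s["joints"],s["tcp_pos"],s["eef_rot"],s["time_s"])
```

```text
[   3.3714   55.788    71.7135    1.9252  -99.908  -100.7391] [ 0.9894 -0.1456  0.3136] [-179.2975    6.2639  172.2398] 3.15
```

Call:
drive_tool --rows '[{"x":-0.02,"y":0,"z":-0.06,"spin":0,"fingers":-0.6},{"x":-0.04,"y":0,"z":-0.12,"spin":0,"fingers":-0.6},{"x":-0.06,"y":0,"z":-0.18,"spin":0,"fingers":-0.6},{"x":-0.08,"y":0,"z":-0.24,"spin":0,"fingers":-0.6},{"x":-0.1,"y":0,"z":-0.3,"spin":0,"fingers":-0.6},{"x":-0.1,"y":0,"z":-0.36,"spin":0,"fingers":-0.6},{"x":-0.1,"y":0,"z":-0.4,"spin":0,"fingers":-0.6}]'

```text
time_s: 4.03
tcp_pos: [0.8951, -0.1281, 0.4999]
eef_rot: [-178.9, 9.1, 172.3]
contact_force: [-0.4, 0.3, -0.3]
gripper_width: 0.0176
gripper_force: 0.0
```

Run:
```python
from h import *
from plant import sensors
s=sensors.get_state();print(s["joints"],s["tcp_pos"],s["eef_rot"],s["time_s"])
```

```text
[   5.3536   44.1602   71.669     3.3066 -108.8137 -101.8529] [ 0.8951 -0.1281  0.4999] [-178.9021    9.1446  172.2839] 4.025
```

The lean accumulates from call to call, because each call starts from the pose reached. I'll keep overreaching, farther out this time.

Call:
drive_tool --rows '[{"x":-1.0,"y":0,"z":-0.6,"spin":0,"fingers":-0.6},{"x":-1.0,"y":0,"z":-0.6,"spin":0,"fingers":-0.6},{"x":-1.0,"y":0,"z":-0.6,"spin":0,"fingers":-0.6},{"x":-1.0,"y":0,"z":-0.6,"spin":0,"fingers":-0.6}]'

```text
time_s: 4.53
tcp_pos: [0.907, -0.1264, 0.5148]
eef_rot: [-178.5, 12.3, 172.4]
contact_force: [-0.1, 0.1, -0.3]
gripper_width: 0.0171
gripper_force: 0.0
```

Call:
drive_tool --rows '[{"x":-1.0,"y":0,"z":-0.6,"spin":0,"fingers":-0.6},{"x":-1.0,"y":0,"z":-0.6,"spin":0,"fingers":-0.6}]'

```text
time_s: 4.78
tcp_pos: [0.9158, -0.1258, 0.5361]
eef_rot: [-178.1, 15.7, 172.5]
contact_force: [-0.7, 0.2, -0.8]
gripper_width: 0.0173
gripper_force: 0.0
```

Run:
```python
from h import *
from plant import sensors
s=sensors.get_state();print(s["joints"],s["tcp_pos"],s["eef_rot"],s["time_s"])
```

```text
[   6.3161   42.7678   71.6955    5.7621 -104.0272 -101.9988] [ 0.9158 -0.1258  0.5361] [-178.0788   15.7143  172.4532] 4.775
```

Call:
drive_tool --rows '[{"x":-1.0,"y":0,"z":-0.6,"spin":0,"fingers":-0.6},{"x":-1.0,"y":0,"z":-0.6,"spin":0,"fingers":-0.6}]'

```text
time_s: 5.03
tcp_pos: [0.9216, -0.1242, 0.5592]
eef_rot: [-177.7, 18.9, 172.6]
contact_force: [-0.6, 0.5, 0.4]
gripper_width: 0.0173
gripper_force: 0.0
```

Call:
drive_tool --rows '[{"x":-1.0,"y":0,"z":-0.5,"spin":0,"fingers":-0.6},{"x":-1.0,"y":0,"z":-0.5,"spin":0,"fingers":-0.6}]'

```text
time_s: 5.28
tcp_pos: [0.9309, -0.123, 0.5782]
eef_rot: [-177.3, 22.1, 172.7]
contact_force: [-0.3, 0.5, 0.3]
gripper_width: 0.0177
gripper_force: 0.0
```

Call:
drive_tool --rows '[{"x":-1.0,"y":0,"z":-0.4,"spin":0,"fingers":-0.6},{"x":-1.0,"y":0,"z":-0.4,"spin":0,"fingers":-0.6}]'

```text
time_s: 5.52
tcp_pos: [0.9432, -0.1223, 0.594]
eef_rot: [-176.8, 25.2, 172.9]
contact_force: [-1.0, -0.7, -0.0]
gripper_width: 0.0176
gripper_force: 0.0
```

Call:
drive_tool --rows '[{"x":-1.0,"y":0,"z":-0.4,"spin":0,"fingers":-0.6},{"x":-1.0,"y":0,"z":-0.4,"spin":0,"fingers":-0.6}]'

```text
time_s: 5.78
tcp_pos: [0.9522, -0.1209, 0.6153]
eef_rot: [-176.4, 28.6, 173.1]
contact_force: [-0.9, -0.2, -0.9]
gripper_width: 0.0177
gripper_force: 0.0
```

Run:
```python
from h import *
from plant import sensors
s=sensors.get_state();print(s["joints"],s["tcp_pos"],s["eef_rot"],s["time_s"])
```

```text
[   8.1609   40.2488   71.673    10.6799  -94.4483 -102.5625] [ 0.9522 -0.1209  0.6153] [-176.3805   28.5725  173.1292] 5.775
```

Call:
drive_tool --rows '[{"x":-1.0,"y":0,"z":-0.4,"spin":0,"fingers":-0.6},{"x":-1.0,"y":0,"z":-0.4,"spin":0,"fingers":-0.6}]'

```text
time_s: 6.02
tcp_pos: [0.9575, -0.1185, 0.6407]
eef_rot: [-175.9, 31.9, 173.4]
contact_force: [-1.1, 0.5, 0.4]
gripper_width: 0.017
gripper_force: 0.0
```

Call:
drive_tool --rows '[{"x":-1.0,"y":0,"z":-0.4,"spin":0,"fingers":-0.6},{"x":-1.0,"y":0,"z":-0.4,"spin":0,"fingers":-0.6}]'

```text
time_s: 6.28
tcp_pos: [0.9594, -0.1154, 0.6691]
eef_rot: [-175.4, 35.2, 173.7]
contact_force: [-0.2, 0.2, 0.3]
gripper_width: 0.0175
gripper_force: 0.0
```

Call:
drive_tool --rows '[{"x":-1.0,"y":0,"z":-0.4,"spin":0,"fingers":-0.6},{"x":-1.0,"y":0,"z":-0.4,"spin":0,"fingers":-0.6}]'

```text
time_s: 6.52
tcp_pos: [0.9579, -0.1113, 0.7004]
eef_rot: [-174.9, 38.5, 174.0]
contact_force: [0.3, 0.1, 0.7]
gripper_width: 0.0175
gripper_force: 0.0
```

```bash
cat > go.py <<'E'
from h import *
from plant import sensors,r
import sys
# usage: go.py fwd lat z_front : front-edge point (9.5 mm ahead of tip centre) in push frame about home
HOME=np.array([.648,-.069]);YAW=np.radians(-8)
F=np.array([np.cos(YAW),np.sin(YAW),0]);L=np.array([-F[1],F[0],0])
s=sensors.get_state();M=R.from_euler("xyz",s["eef_rot"],degrees=True).as_matrix()
off=M@[-.0095,0,r.tip_reach]
e=s["tcp_pos"]+off
print("joints",s["joints"],"t",s["time_s"]);print("M",M)
print("edge fwd,lat,z (mm)",1e3*(e[:2]-HOME)@F[:2],1e3*(e[:2]-HOME)@L[:2],1e3*e[2], "lowest",1e3*(s["tcp_pos"]+M@[.0095,0,r.tip_reach])[2])
phi=np.arctan2(-M[2,1],M[2,0]);print("spin to level y",-np.arctan2(M[2,1],-M[2,0])+0,"lean",np.degrees(np.arccos(-M[2,2])),"z heading",np.degrees(np.arctan2(M[1,2],M[0,2])))
if len(sys.argv)>3:
    a=np.array(sys.argv[1:4],float)/1e3
    g=np.r_[HOME,0]+F*a[0]+L*a[1]+[0,0,a[2]]
    print("shift tool",M.T@(g-e))
E
python3 go.py -180 0 200
```

```text
joints [  10.1128   37.2538   71.6762   14.932   -88.308  -103.4221] t 6.525
M [[-0.7789  0.1589  0.6067]
 [ 0.0814  0.9848 -0.1534]
 [-0.6218 -0.0701 -0.78  ]]
edge fwd,lat,z (mm) 331.99137061157546 0.17756024579977675 691.5222496627295 lowest 679.7073042207907
spin to level y 0.1122949019266657 lean 38.73951039483585 z heading -14.191452680418749
shift tool [0.7064 0.0239 0.0649]
```

The lean is 38.7° and the closing line is square to the push within about 1°. I'll go back behind the stack, staying high.

```bash
python3 go.py -205 1 220|tail -1
```

```text
shift tool [0.7135 0.023  0.0337]
```

Call:
drive_tool --rows '[{"x":0.06,"y":0.002,"z":0.003,"spin":0,"fingers":-0.6},{"x":0.12,"y":0.004,"z":0.006,"spin":0,"fingers":-0.6},{"x":0.18,"y":0.006,"z":0.009,"spin":0,"fingers":-0.6},{"x":0.24,"y":0.008,"z":0.012,"spin":0,"fingers":-0.6},{"x":0.3,"y":0.01,"z":0.014,"spin":0,"fingers":-0.6},{"x":0.36,"y":0.012,"z":0.017,"spin":0,"fingers":-0.6},{"x":0.42,"y":0.014,"z":0.02,"spin":0,"fingers":-0.6},{"x":0.48,"y":0.016,"z":0.023,"spin":0,"fingers":-0.6},{"x":0.54,"y":0.018,"z":0.026,"spin":0,"fingers":-0.6},{"x":0.6,"y":0.02,"z":0.029,"spin":0,"fingers":-0.6}]'

```text
time_s: 7.78
tcp_pos: [0.5439, -0.0517, 0.3333]
eef_rot: [-174.9, 38.4, 174.0]
contact_force: [0.5, -0.2, 1.6]
gripper_width: 0.0173
gripper_force: 0.0
```

```bash
python3 go.py -205 1 200
```

```text
joints [  22.6592  -14.9164  -52.5415   50.0889  -29.1529 -160.1076] t 7.775
M [[-0.7795  0.1578  0.6062]
 [ 0.0814  0.985  -0.1519]
 [-0.6211 -0.0691 -0.7807]]
edge fwd,lat,z (mm) -86.28305632689667 1.6672392213861653 324.38719598431277 lowest 312.5867584396833
spin to level y 0.11072649583419292 lean 38.67503244184737 z heading -14.063732777206544
shift tool [0.1703 0.0056 0.0234]
```

```bash
python3 go.py -130 1 190|tail -1
```

```text
shift tool [0.1177 0.0078 0.0778]
```

Call:
drive_tool --rows '[{"x":0.03,"y":0.002,"z":0.02,"spin":0,"fingers":-0.6},{"x":0.06,"y":0.004,"z":0.04,"spin":0,"fingers":-0.6},{"x":0.09,"y":0.006,"z":0.06,"spin":0,"fingers":-0.6},{"x":0.118,"y":0.008,"z":0.078,"spin":0,"fingers":-0.6},{"x":0.118,"y":0.008,"z":0.078,"spin":0,"fingers":-0.6}]'

```text
time_s: 8.4
tcp_pos: [0.549, -0.0302, 0.2554]
eef_rot: [-174.8, 34.6, 172.7]
contact_force: [0.1, 0.3, -0.1]
gripper_width: 0.0178
gripper_force: 0.0
```

```bash
python3 go.py -200 1 170
```

```text
joints [  19.0012   -8.3841  -58.2176   62.6655  -21.9536 -173.6255] t 8.4
M [[-0.8162  0.1779  0.5497]
 [ 0.1048  0.9812 -0.1619]
 [-0.5682 -0.0745 -0.8195]]
edge fwd,lat,z (mm) -84.88754516501297 23.110973367033974 245.1969403649684 lowest 234.40062813893027
spin to level y 0.13043222819404288 lean 34.96632994461026 z heading -16.414599183845816
shift tool [ 0.1377 -0.021  -0.0018]
```

Joints 3 and 6 are at their limits, because reach gets tight with this lean. I'll fit a small kinematic model from the logged states, which is linear in the link offsets, to choose a lean and spin that work along the whole push.

```bash
cat > kin.py <<'E'
from h import *
import itertools
from scipy.optimize import least_squares
D=[([-49.2148,20.5919,.6328,-.0205,-70.1351,-16.508],[.2773,-.6149,.2446],[179.9041,-.0083,-155.7298]),
([13.8638,-.6381,-5.659,-.0031,-84.9481,-111.6561],[.488,-.0771,.4007],[179.9857,.0277,172.2074]),
([3.5574,51.8625,71.682,.9713,-107.0364,-101.0518],[.9361,-.1398,.372],[-179.6365,2.909,172.2077]),
([3.3714,55.788,71.7135,1.9252,-99.908,-100.7391],[.9894,-.1456,.3136],[-179.2975,6.2639,172.2398]),
([5.3536,44.1602,71.669,3.3066,-108.8137,-101.8529],[.8951,-.1281,.4999],[-178.9021,9.1446,172.2839]),
([6.3161,42.7678,71.6955,5.7621,-104.0272,-101.9988],[.9158,-.1258,.5361],[-178.0788,15.7143,172.4532]),
([8.1609,40.2488,71.673,10.6799,-94.4483,-102.5625],[.9522,-.1209,.6153],[-176.3805,28.5725,173.1292]),
([10.1128,37.2538,71.6762,14.932,-88.308,-103.4221],[.9579,-.1113,.7004],[-174.9,38.5,174.0]),
([22.6592,-14.9164,-52.5415,50.0889,-29.1529,-160.1076],[.5439,-.0517,.3333],[-174.9,38.4,174.0]),
([19.0012,-8.3841,-58.2176,62.6655,-21.9536,-173.6255],[.549,-.0302,.2554],[-174.8,34.6,172.7])]
rot=lambda a,d:R.from_euler(a,d,degrees=True).as_matrix()
RT=[rot("xyz",o) for _,_,o in D]
def chain(q,s4,s6):
    r1=rot("z",q[0]);r2=r1@rot("y",q[1]);r3=r2@rot("y",-q[2]);r4=r3@rot("x",s4*q[3]);r5=r4@rot("y",-q[4]);r6=r5@rot("x",s6*q[5])
    return [np.eye(3),r1,r2,r3,r5,r6]
best=None
for s4,s6 in itertools.product((1,-1),(1,-1)):
    C=[chain(q,s4,s6) for q,_,_ in D]
    E=R.from_matrix([c[5].T@t for c,t in zip(C,RT)]);m=E.mean()
    e=(m.inv()*E).magnitude().max()
    if best is None or e<best[0]: best=(e,s4,s6,m.as_matrix())
e,S4,S6,TOOL=best
def basis(q):
    c=chain(q,S4,S6);return np.hstack([c[0][:,2:],c[1][:,:2],c[2][:,[0,2]],c[3][:,[0,2]],c[5]@TOOL[:,2:]])
A=np.vstack([basis(q) for q,_,_ in D]);b=np.hstack([p for _,p,_ in D])
P,res,rk,sv=np.linalg.lstsq(A,b,rcond=None)
def fk(q): return basis(q)@P,chain(q,S4,S6)[5]@TOOL
LIM=np.array([[-176.03,176.03],[-82.01,121.73],[-58.28,71.71],[-173.87,95.51],[-174.79,-.11],[-173.66,173.66]])
def ik(p,M,q0):
    f=lambda q:np.r_[(fk(q)[0]-p)*10,R.from_matrix(M.T@fk(q)[1]).as_rotvec()]
    s=least_squares(f,np.clip(q0,LIM[:,0]+.5,LIM[:,1]-.5),bounds=(LIM[:,0],LIM[:,1]),x_scale=30.)
    return s.x,np.linalg.norm(s.fun)
if __name__=="__main__":
    print("rot err",e,S4,S6,"rank",rk,"P",P,"pos err",np.abs(A@P-b).max())
    F0=R.from_euler("z",-8,degrees=True).as_matrix()
    HOME=np.array([.648,-.069,0])
    for lean in(26,30,34,38):
      for half in(0,1):
        # tool: x back, y left, z fwd-down
        M=F0@rot("y",-lean)@np.diag([-1,1,-1.])@(np.diag([-1,-1,1.]) if half else np.eye(3))
        off=F0@rot("y",-lean)@np.array([.0095,0,-.019])
        for fwd,z in((-180,160),(-180,76),(-165,76),(-110,76),(-49,76)):
            p=HOME+F0@[fwd/1e3,0,z/1e3]-off
            c=[ik(p,M,np.array(q0)) for q0 in([15,0,-40,40,-40,-120],[15,0,-40,40,-40,60],[15,10,-20,-100,-40,60],[15,10,-20,-60,-60,-60])]
            q,err=min(c,key=lambda t:t[1])
            print(lean,half,fwd,z,"err %.4f"%err,np.round(q,0))
E
python3 kin.py
```

```text
rot err 0.0012600791578835217 -1 -1 rank 8 P [ 0.2618  0.0671 -0.1732  0.0271  0.5528  0.4054  0.0315  0.3607] pos err 0.09468082632635344
26 0 -180 160 err 0.1506 [  26.   -8.  -58.   23.  -26. -144.]
26 0 -180 76 err 0.2951 [  22.    8.  -58.   20.  -17. -139.]
26 0 -165 76 err 0.2585 [  21.    8.  -58.   26.  -15. -144.]
26 0 -110 76 err 0.1275 [ 21.  11. -58.  69. -10. 174.]
26 0 -49 76 err 0.0400 [ 19.  15. -55.  96. -11. 150.]
26 1 -180 160 err 0.1506 [ 26.  -8. -58.  23. -27.  36.]
26 1 -180 76 err 0.2951 [ 22.   8. -58.  20. -17.  41.]
26 1 -165 76 err 0.2585 [ 21.   8. -58.  26. -15.  36.]
26 1 -110 76 err 0.1259 [ 20.  11. -58.  67. -10.  -4.]
26 1 -49 76 err 0.0400 [ 19.  15. -55.  96. -11. -30.]
30 0 -180 160 err 0.2215 [  26.   -8.  -58.   24.  -27. -145.]
30 0 -180 76 err 0.3657 [  22.    8.  -58.   21.  -17. -140.]
30 0 -165 76 err 0.3291 [  22.    8.  -58.   27.  -15. -146.]
30 0 -110 76 err 0.1969 [ 21.  11. -58.  69. -11. 174.]
30 0 -49 76 err 0.1056 [ 20.  15. -56.  96. -14. 148.]
30 1 -180 160 err 0.2215 [ 26.  -8. -58.  24. -27.  35.]
30 1 -180 76 err 0.3657 [ 22
[... 650 characters left out ...]
 -15.  32.]
34 1 -110 76 err 0.2671 [ 21.  11. -58.  69. -11.  -6.]
34 1 -49 76 err 0.1706 [ 22.  15. -56.  96. -16. -34.]
38 0 -180 160 err 0.3631 [  27.   -7.  -58.   25.  -27. -147.]
38 0 -180 76 err 0.5065 [  23.    8.  -58.   24.  -17. -144.]
38 0 -165 76 err 0.4699 [  22.    9.  -58.   30.  -16. -150.]
38 0 -110 76 err 0.3374 [ 21.  11. -58.  70. -11. 172.]
38 0 -49 76 err 0.2347 [ 24.  15. -57.  96. -19. 144.]
38 1 -180 160 err 0.3631 [ 27.  -7. -58.  25. -27.  33.]
38 1 -180 76 err 0.5065 [ 23.   8. -58.  24. -17.  36.]
38 1 -165 76 err 0.4699 [ 22.   9. -58.  30. -16.  30.]
38 1 -110 76 err 0.3374 [ 21.  11. -58.  70. -11.  -8.]
38 1 -49 76 err 0.2347 [ 24.  15. -57.  96. -19. -36.]
```

```bash
python3 - <<'E'
s=open("kin.py").read()
s=s.replace("return [np.eye(3),r1,r2,r3,r5,r6]","return [np.eye(3),r1,r2,r3,r5,r6,r4]")
s=s.replace("c[5]@TOOL[:,2:]])","c[6][:,1:],c[4][:,[0,2]]])")
open("kin.py","w").write(s)
E
python3 kin.py
```

```text
rot err 0.0012600791578835217 -1 -1 rank 11 P [ 0.1988  0.0002  0.0001 -0.      0.6016  0.4636 -0.0001 -0.1919  0.
  0.359  -0.0001] pos err 3.938438907230557e-05
26 0 -180 160 err 0.0678 [  27.  -10.  -58.   28.  -25. -148.]
26 0 -180 76 err 0.1746 [  22.    1.  -58.   17.  -13. -134.]
26 0 -165 76 err 0.1614 [  20.    2.  -58.   21.  -12. -137.]
26 0 -110 76 err 0.1214 [  14.    7.  -58.   39.   -7. -150.]
26 0 -49 76 err 0.0876 [ -7.  11. -58.  96.  -1. 174.]
26 1 -180 160 err 0.0680 [ 27. -10. -58.  28. -25.  32.]
26 1 -180 76 err 0.1748 [ 22.   1. -58.  17. -13.  46.]
26 1 -165 76 err 0.1616 [ 20.   2. -58.  21. -12.  43.]
26 1 -110 76 err 0.1215 [ 14.   7. -58.  39.  -7.  30.]
26 1 -49 76 err 0.0877 [ -7.  11. -58.  96.  -1.  -6.]
30 0 -180 160 err 0.1348 [  26.  -11.  -58.   26.  -24. -145.]
30 0 -180 76 err 0.2285 [  20.    0.  -58.    8.   -8. -123.]
30 0 -165 76 err 0.2171 [  19.    2.  -58.   13.   -7. -127.]
30 0 -110 76 err 0.1843 [  14.    6.  -58.   34.   -4. -144.]
30 0 -49 76 err 0.1583 [ -7.  11. -58.  96.  -1. 173.]
30 1 -180 160 err 0.1350 [ 26. -11. -58.  26. -24
[... 704 characters left out ...]
34 1 -110 76 err 0.2075 [ -5.   7. -38. -87.  -0. 174.]
34 1 -49 76 err 0.2031 [ 13.  12. -44. -10.  -0.  82.]
38 0 -180 160 err 0.2622 [  23.  -12.  -58.   19.  -18. -135.]
38 0 -180 76 err 0.1204 [ -11.    1.  -45. -103.   -0.   14.]
38 0 -165 76 err 0.1208 [ -11.    2.  -44. -104.   -1.   17.]
38 0 -110 76 err 0.1267 [ -16.    7.  -40. -114.   -2.   30.]
38 0 -49 76 err 0.1348 [ -21.   12.  -38. -133.   -5.   53.]
38 1 -180 160 err 0.2623 [ 23. -12. -58.  19. -18.  45.]
38 1 -180 76 err 0.1322 [ -4.   1. -44. -87.  -0. 174.]
38 1 -165 76 err 0.1325 [ -4.   2. -43. -87.  -0. 174.]
38 1 -110 76 err 0.1391 [ -5.   7. -38. -87.  -0. 174.]
38 1 -49 76 err 0.1542 [ -5.  11. -32. -86.  -0. 174.]
```

The kinematic model fits to 0.04 mm. Next I'll search for a lean and heading that keep the whole push inside the joint ranges.

```bash
cat > scan.py <<'E'
from kin import *
HOME=np.array([.648,-.069,0]);F0=rot("z",-8)
rng=np.random.default_rng(0);seeds=rng.uniform(np.r_[-60,-30,-58,-173,-120],np.r_[60,50,40,95,-1],(25,5))
lo,hi=LIM[:5,0]+[1,1,1,1,3],LIM[:5,1]-[1,1,1,1,3]
def ik5(p,zd,seeds):
    best=(None,9)
    for s in seeds:
        f=lambda q:(lambda t:np.r_[(t[0]-p)*10,t[1][:,2]-zd])(fk(np.r_[q,0]))
        o=least_squares(f,np.clip(s,lo+.1,hi-.1),bounds=(lo,hi),x_scale=30.,max_nfev=60)
        n=np.linalg.norm(o.fun)
        if n<best[1]: best=(o.x,n)
        if n<1e-4: break
    return best
if __name__=="__main__":
  for lean in(25,32,38,45,52):
    for h in(-45,-30,-15,0,15,30,45):
      W=F0@rot("z",h)@rot("y",-lean);zd=W@[0,0,-1.];off=W@np.array([.0095,0,-.019])
      o=[]
      for fwd in(-49,-165):
        q,e=ik5(HOME+F0@[fwd/1e3,0,.076]-off,zd,seeds if not o else np.vstack([o[0][0],seeds[:8]]));o.append((q,e))
        if e>.02: break
      if len(o)==2 or o[0][1]<.03: print(lean,h,*[f"{e:.3f} {np.round(q,0)}" for q,e in o])
E
time python3 scan.py
```

```text
25 -45 0.000 [ 19.  16. -52.  60. -28.] 0.087 [ 31.   9. -57.  43. -33.]
25 -30 0.005 [  8.  13. -57.  83. -18.] 0.156 [ 28.   6. -57.  38. -28.]
25 15 0.012 [ 12.  12. -51.  26.  -3.] 0.068 [ 19.   2. -57.  10.  -8.]
25 30 0.000 [  8.  13. -32. -17. -21.] 0.000 [ 14.   3. -48. -13. -15.]
25 45 0.000 [  1.  16. -24. -27. -33.] 0.000 [  3.   6. -37. -29. -29.]
32 -45 0.000 [ 15.  16. -57.  82. -30.] 0.168 [ 34.  11. -57.  46. -38.]
32 30 0.000 [  3.  13. -31. -32. -19.] 0.000 [  8.   3. -44. -32. -14.]
32 45 0.000 [ -5.  16. -23. -40. -33.] 0.000 [ -6.   7. -34. -43. -32.]
38 -15 0.000 [ -25.   12.  -48. -171.   -9.] 0.014 [ -27.    2.  -52. -149.   -3.]
38 30 0.000 [ -4.  13. -28. -50. -21.] 0.000 [ -5.   4. -39. -54. -20.]
38 45 0.000 [-12.  17. -22. -52. -36.] 0.000 [-15.   9. -33. -55. -36.]
45 -15 0.011 [ -26.   15.  -55. -173.  -25.] 0.049 [ -32.    4.  -57. -148.  -16.]
45 0 0.023 [ -13.   12.  -33. -105.   -3.]
45 15 0.000 [ -7.  12. -31. -74. -11.] 0.000 [-14.   3. -42. -83. -15.]
45 30 0.000 [-16.  15. -27. -70. -27.] 0.000 [-22.   7. -38. -74. -31.]
45 45 0.000 [-20.  19. -22. -64. -41.] 0.000 [-25.  12. -33. -66. -43.]
52 0 0.000 [ -33.   17.  -48. -139.  -30.] 0.018 [ -42.   10.  -57. -128.  -34.]
52 15 0.000 [ -27.   16.  -35. -105.  -27.] 0.000 [ -38.   10.  -48. -104.  -35.]
52 30 0.000 [-27.  18. -29. -86. -37.] 0.000 [-36.  12. -40. -87. -42.]
52 45 0.000 [-27.  22. -22. -74. -48.] 0.000 [-35.  17. -33. -75. -51.]
real	1m0.884s
user	1m1.189s
sys	0m0.128s
```

Feasible poses need the tool heading turned 10–30° left of the push. I'll calibrate a simple model of the drive's out-of-reach compromise on the moves already made, so the re-lean can be planned rather than guessed.

```bash
cat > sim.py <<'E'
from kin import *
def solve(q0,pt,Rt,lam):
    f=lambda q:(lambda t:np.r_[t[0]-pt,lam*R.from_matrix(Rt.T@t[1]).as_rotvec()])(fk(q))
    o=least_squares(f,np.clip(q0,LIM[:,0]+.02,LIM[:,1]-.02),bounds=(LIM[:,0],LIM[:,1]),x_scale=10.,max_nfev=40);return o.x
def call(q,shift,spin,n,lam):
    p0,R0=fk(q);Rt=R0@R.from_rotvec([0,0,spin]).as_matrix();pe=p0+R0@shift
    for _ in range(n):
        p,Rc=fk(q);d=pe-p;L=np.linalg.norm(d);pt=p+d*min(1,.0625/max(L,1e-9))
        dr=R.from_matrix(Rc.T@Rt).as_rotvec();a=np.linalg.norm(dr);Rr=Rc@R.from_rotvec(dr*min(1,np.radians(10.7)/max(a,1e-9))).as_matrix()
        q=solve(q,pt,Rr,lam)
    return q
def info(q):
    p,M=fk(q);return p,np.degrees(np.arccos(-M[2,2])),np.degrees(np.arctan2(M[1,2],M[0,2]))
if __name__=="__main__":
    for lam in(.2,.35,.5,.7,1.):
        q=np.array(D[4][0]);o=[]
        q=call(q,np.array([-1,0,-.6]),0,4,lam);o.append(info(q)[1])
        q=call(q,np.array([-1,0,-.6]),0,2,lam);o.append(info(q)[1])
        q2=call(np.array(D[2][0]),np.array([-.3,0,0]),0,4,lam);o.append(info(q2)[1])
        q3=call(np.array(D[8][0]),np.array([.118,.008,.078]),0,5,lam);o+=[info(q3)[1],info(q3)[2]]
        print(lam,np.round(o,1),info(q2)[0],info(q3)[0])
    print("real 12.3 15.7 6.3 35.0 -16.4 [.989 -.146 .314] [.549 -.030 .255]")
E
time python3 sim.py
```

```text
0.2 [ 33.2  45.5  24.7  28.3 -11.7] [ 1.097  -0.1612  0.3538] [ 0.5071 -0.0476  0.2109]
0.35 [ 18.7  26.3  12.2  30.5 -13. ] [ 1.0241 -0.1507  0.3243] [ 0.5162 -0.049   0.229 ]
0.5 [ 14.   18.4   7.7  32.6 -13.7] [ 0.9983 -0.1469  0.3146] [ 0.524  -0.0494  0.2458]
0.7 [ 11.6  14.    5.4  35.1 -14.1] [ 0.9851 -0.145   0.3099] [ 0.5328 -0.049   0.2656]
1.0 [ 10.4  11.5   4.1  36.9 -14.1] [ 0.978  -0.144   0.3075] [ 0.5389 -0.0482  0.28  ]
real 12.3 15.7 6.3 35.0 -16.4 [.989 -.146 .314] [.549 -.030 .255]
real	0m5.511s
user	0m5.187s
sys	0m0.285s
```

```bash
cat > feas.py <<'E'
from scan import *
def orient(a,h,psi):
    a,h,psi=np.radians([a,h,psi])
    z=np.array([np.sin(a)*np.cos(h),np.sin(a)*np.sin(h),-np.cos(a)])
    g=np.arctan(np.tan(a)*np.sin(h-psi));y=np.array([-np.sin(psi)*np.cos(g),np.cos(psi)*np.cos(g),np.sin(g)])
    return np.c_[np.cross(y,z),y,z]   # push frame: fwd,left,up
def geom(M,w=.010,low=.0625):
    # finger bottom corners rel. TCP; inner edges front
    c=np.array([M@[sx*.0095,sy,.019] for sx in(-1,1) for sy in(-w/2-.021,-w/2,w/2,w/2+.021)])
    fr=np.array([M@[-.0095,sy,.019] for sy in(-w/2,w/2)])
    dz=low-c[:,2].min();fwd=-.049-fr[:,0].max()
    zc=fr[:,2]+dz
    tcp=np.array([fwd,-fr[:,1].mean(),dz])
    # body box points near the guard heights
    g=np.array([[x,y,z] for x in np.linspace(-.039,.039,9) for y in np.linspace(-.0965,.0965,21) for z in np.linspace(-.2,-.047,20)])@M.T+tcp
    s=g[(g[:,2]>.105)&(g[:,2]<.24)&(abs(g[:,1])<.085)]
    return tcp,zc,-.044-s[:,0].max(),g[:,2].min()
if __name__=="__main__":
  for a in(26,30,34,38,42,46,50):
    for h in(5,10,15,20,25,30):
      ok={}
      M=orient(a,h,0);tcp,zc,cl,_=geom(M)
      if cl<.004: continue
      q,e=ik5(HOME+F0@tcp,F0@M[:,2],seeds[:8])
      if e>.003: continue
      q2,e2=ik5(HOME+F0@(tcp-[.125,0,0]),F0@M[:,2],[q]);
      if e2>.003: continue
      for psi in(0,8):
        M=orient(a,h,psi);tcp,zc,cl,lo=geom(M)
        print(a,h,psi,"contact z",np.round(zc*1e3,1),"guard clr %.0f"%(cl*1e3),"bodylow %.0f"%(lo*1e3),np.round(q),np.round(q2))
E
time python3 feas.py
```

```text
30 30 0 contact z [76.2 79. ] guard clr 7 bodylow 88 [  6.  12. -32. -26. -18.] [ 13.   1. -48. -22. -12.]
30 30 8 contact z [75.5 77.7] guard clr -1 bodylow 91 [  6.  12. -32. -26. -18.] [ 13.   1. -48. -22. -12.]
34 30 0 contact z [77.9 81.1] guard clr 11 bodylow 81 [  2.  12. -30. -37. -18.] [  7.   1. -44. -37. -14.]
34 30 8 contact z [77.2 79.6] guard clr 3 bodylow 85 [  2.  12. -30. -37. -18.] [  7.   1. -44. -37. -14.]
38 25 0 contact z [79.2 82.3] guard clr 17 bodylow 77 [  2.  11. -32. -44. -14.] [  6.   1. -45. -45.  -9.]
38 25 8 contact z [78.1 80.3] guard clr 9 bodylow 82 [  2.  11. -32. -44. -14.] [  6.   1. -45. -45.  -9.]
38 30 0 contact z [79.6 83.2] guard clr 15 bodylow 74 [ -3.  12. -29. -48. -20.] [ -2.   2. -41. -52. -19.]
38 30 8 contact z [78.8 81.6] guard clr 8 bodylow 79 [ -3.  12. -29. -48. -20.] [ -2.   2. -41. -52. -19.]
42 20 0 contact z [80.1 83. ] guard clr 24 bodylow 73 [ -1.  11. -32. -56. -10.] [ -1.   1. -43. -62. -10.]
42 20 8 contact z [78.6 80.4] guard clr 15 bodylow 80 [ -1.  11. -32. -56. -10.] [ -1.   1. -43. -62. -10.]
42 25 0 contact z [80.7 
[... 2164 characters left out ...]
97. -28.]
50 20 0 contact z [83.1 86.9] guard clr 32 bodylow 59 [-21.  13. -32. -90. -25.] [-30.   5. -44. -91. -31.]
50 20 8 contact z [81.4 83.8] guard clr 24 bodylow 67 [-21.  13. -32. -90. -25.] [-30.   5. -44. -91. -31.]
50 25 0 contact z [83.7 88.2] guard clr 30 bodylow 55 [-21.  14. -30. -85. -29.] [-30.   6. -42. -86. -34.]
50 25 8 contact z [82.6 85.8] guard clr 23 bodylow 61 [-21.  14. -30. -85. -29.] [-30.   6. -42. -86. -34.]
50 30 0 contact z [84.1 89.2] guard clr 27 bodylow 52 [-22.  15. -28. -80. -33.] [-30.   7. -40. -82. -38.]
50 30 8 contact z [83.4 87.5] guard clr 20 bodylow 57 [-22.  15. -28. -80. -33.] [-30.   7. -40. -82. -38.]
real	0m22.413s
user	0m22.301s
sys	0m0.139s
```

```bash
cat > plan.py <<'E'
from sim import *
from plant import sensors
q=sensors.get_state()["joints"];LAMB=.6
def to(q,p,n=12,show=1):
    p0,M=fk(q);sh=M.T@(np.array(p)-p0);q=call(q,sh,0,n,LAMB);i=info(q)
    if show: print("shift",np.round(sh,3),"->",i[0],"lean %.1f head %.1f"%i[1:],np.round(q))
    return q
if __name__=="__main__":
  q=to(q,[.50,.15,.5]);q=to(q,[.58,.55,.55])
  qb=q
  for az,el in((45,0),(45,.3),(60,.3)):
    q=qb
    for k in range(8):
        p=fk(q)[0];d=np.array([np.cos(np.radians(az)),np.sin(np.radians(az)),el])
        q=to(q,p+1.2*d,6 if k==0 else 2)
E
python3 plan.py
```

```text
shift [-0.08   0.15  -0.257] -> [0.5  0.15 0.5 ] lean 35.0 head -16.4 [  60.  -14.  -26.   36.  -72. -168.]
shift [-0.052  0.403 -0.062] -> [0.58 0.55 0.55] lean 35.0 head -16.4 [  70.   23.   20.   35.  -86. -171.]
shift [-0.603  0.984  0.329] -> [0.7642 0.7069 0.4701] lean 36.9 head -12.4 [  63.   57.   72.   36.  -94. -155.]
shift [-0.59   0.97   0.388] -> [0.8045 0.7327 0.4282] lean 38.9 head -8.8 [  62.   60.   72.   36.  -88. -156.]
shift [-0.575  0.955  0.445] -> [0.8414 0.7562 0.3892] lean 40.9 head -5.4 [  61.   63.   72.   37.  -82. -157.]
shift [-0.558  0.937  0.502] -> [0.8751 0.7774 0.353 ] lean 43.1 head -2.1 [  60.   66.   72.   38.  -76. -158.]
shift [-0.538  0.916  0.559] -> [0.9058 0.7967 0.3197] lean 45.4 head 1.0 [  59.   68.   72.   40.  -70. -160.]
shift [-0.517  0.892  0.614] -> [0.9335 0.8141 0.2892] lean 47.7 head 3.8 [  58.   71.   72.   41.  -65. -161.]
shift [-0.494  0.866  0.668] -> [0.9584 0.8298 0.2613] lean 50.0 head 6.5 [  57.   73.   72.   43.  -60. -163.]
shift [-0.47   0.837  0.72 ] -> [0.9806 0.844  0.2362] lean 52.4 head 9.0 [  56.   75.   72.   
[... 1119 characters left out ...]
   72.   38.  -95. -158.]
shift [-0.59   1.105  0.003] -> [0.7046 0.7807 0.5048] lean 41.3 head -4.3 [  69.   56.   72.   39.  -91. -159.]
shift [-0.589  1.103  0.072] -> [0.7204 0.8101 0.49  ] lean 43.5 head -0.8 [  69.   58.   72.   40.  -87. -160.]
shift [-0.585  1.099  0.142] -> [0.7355 0.838  0.4771] lean 45.9 head 2.5 [  69.   59.   72.   42.  -82. -161.]
shift [-0.578  1.091  0.212] -> [0.7499 0.8645 0.4658] lean 48.3 head 5.6 [  68.   61.   72.   43.  -78. -163.]
shift [-0.57   1.08   0.281] -> [0.7636 0.8896 0.4561] lean 50.7 head 8.5 [  68.   62.   72.   44.  -73. -164.]
shift [-0.558  1.065  0.35 ] -> [0.7763 0.9134 0.4479] lean 53.2 head 11.2 [  68.   64.   72.   46.  -69. -165.]
```

```bash
cat > plan2.py <<'E'
from plan import *
from feas import orient,geom,HOME,F0
q=to(q,[.50,.15,.5],show=0);q=to(q,[.58,.55,.55],show=0)
for k in range(6):
    p=fk(q)[0];q=to(q,p+1.2*np.array([.707,.707,0]),6 if k==0 else 2,show=0)
print(info(q))
q=to(q,[.85,.3,.55]);q=to(q,[.80,-.1,.55])
# level the closing line
M=fk(q)[1];s=np.arctan2(M[2,1],M[2,0]);s=min([s,s+np.pi,s-np.pi],key=abs);q=call(q,np.zeros(3),s,8,LAMB);print("spin",s,np.round(q))
Mp=F0.T@fk(q)[1];tcp,zc,cl,lo=geom(Mp);print("contact z",zc,"clr",cl,lo,"M",Mp)
g=lambda f,z:HOME+F0@(tcp+[f,0,z])
q=to(q,g(-.15,.25));q=to(q,g(-.15,.1));q=to(q,g(-.15,0.0));q=to(q,g(-.115,0.0));q=to(q,g(-.05,0.0));q=to(q,g(0,0.0))
E
python3 plan2.py
```

```text
(array([0.9335, 0.8141, 0.2892]), np.float64(47.707514590659095), np.float64(3.8353152872152476))
shift [-0.182 -0.487 -0.263] -> [0.85 0.3  0.55] lean 47.7 head 3.8 [  39.   15.    1.   40.  -42. -155.]
shift [-0.003 -0.399 -0.057] -> [ 0.8  -0.1   0.55] lean 47.7 head 3.8 [   8.    5.    2.    5.  -40. -104.]
spin -0.13717734245080226 [  8.   5.   2.   5. -40. -97.]
contact z [0.0766 0.0766] clr 0.018546418144705465 0.08509070208895736 M [[-0.6586 -0.2051  0.724 ]
 [-0.138   0.9787  0.1517]
 [-0.7397  0.     -0.6729]]
shift [ 0.407  0.082 -0.124] -> [ 0.4406 -0.0581  0.3576] lean 45.8 head 5.7 [  27.  -35.  -58.   35.  -27. -138.]
shift [0.133 0.014 0.115] -> [ 0.4363 -0.0671  0.1461] lean 48.4 head 8.7 [  1. -10. -48. -54.  -7. -34.]
shift [0.051 0.022 0.04 ] -> [ 0.4295 -0.0425  0.0823] lean 48.4 head 8.7 [-30.   3. -47. -93. -28.  28.]
shift [-0.023 -0.009  0.025] -> [ 0.4642 -0.0474  0.0823] lean 48.4 head 8.7 [-27.   6. -44. -94. -26.  27.]
shift [-0.042 -0.016  0.047] -> [ 0.5285 -0.0564  0.0823] lean 48.4 head 8.7 [-22.  10. -37. -93. -23.  22.]
shift [-0.033 -0.013  0.036] -> [ 0.5781 -0.0634  0.0823] lean 48.4 head 8.7 [-19.  13. -32. -90. -20.  16.]
```

```bash
sed -i 's/^q=to(q,g(-.15,.25));q=to(q,g(-.15,.1));/q=to(q,[.68,-.33,.42]);q=to(q,[.52,-.3,.26]);q=to(q,g(-.15,.1));/' plan2.py; python3 plan2.py; python3 plan.py|head -2
```

```text
(array([0.9335, 0.8141, 0.2892]), np.float64(47.707514590659095), np.float64(3.8353152872152476))
shift [-0.182 -0.487 -0.263] -> [0.85 0.3  0.55] lean 47.7 head 3.8 [  39.   15.    1.   40.  -42. -155.]
shift [-0.003 -0.399 -0.057] -> [ 0.8  -0.1   0.55] lean 47.7 head 3.8 [   8.    5.    2.    5.  -40. -104.]
spin -0.13717734245080226 [  8.   5.   2.   5. -40. -97.]
contact z [0.0766 0.0766] clr 0.018546418144705465 0.08509070208895736 M [[-0.6586 -0.2051  0.724 ]
 [-0.138   0.9787  0.1517]
 [-0.7397  0.     -0.6729]]
shift [ 0.187 -0.221 -0.012] -> [ 0.68 -0.33  0.42] lean 47.7 head 3.8 [-22.   6.   0. -28. -43. -51.]
shift [ 0.224  0.041 -0.009] -> [ 0.52 -0.3   0.26] lean 47.7 head 3.8 [-32.   0. -21. -47. -37. -23.]
shift [ 0.107  0.263 -0.002] -> [ 0.4356 -0.0603  0.1454] lean 50.3 head 5.9 [ -1. -10. -47. -64.  -6. -23.]
shift [0.052 0.017 0.037] -> [ 0.4295 -0.0425  0.0823] lean 50.3 head 5.9 [ -36.    5.  -50. -100.  -32.   41.]
shift [-0.022 -0.008  0.026] -> [ 0.4642 -0.0474  0.0823] lean 50.3 head 5.9 [ -33.    7.  -46. -102.  -30.   39.]
shift [-0.041 -0.015  0.049] -> [ 0.5285 -0.0564  0.0823] lean 50.3 head 5.9 [ -28.   11.  -40. -103.  -26.   35.]
shift [-0.031 -0.011  0.037] -> [ 0.5781 -0.0634  0.0823] lean 50.3 head 5.9 [ -24.   14.  -34. -101.  -23.   30.]
shift [-0.08   0.15  -0.257] -> [0.5  0.15 0.5 ] lean 35.0 head -16.4 [  60.  -14.  -26.   36.  -72. -168.]
shift [-0.052  0.403 -0.062] -> [0.58 0.55 0.55] lean 35.0 head -16.4 [  70.   23.   20.   35.  -86. -171.]
```

The plan works in the model: build more lean at azimuth about 45°, carry it back over the far side, then descend behind the stack. I'm executing it now.

Call:
drive_tool --rows '[{"x":-0.015,"y":0.025,"z":-0.045,"spin":-0.1,"fingers":-0.6},{"x":-0.03,"y":0.055,"z":-0.09,"spin":-0.2,"fingers":-0.6},{"x":-0.045,"y":0.08,"z":-0.14,"spin":-0.3,"fingers":-0.6},{"x":-0.06,"y":0.11,"z":-0.19,"spin":-0.3,"fingers":-0.6},{"x":-0.08,"y":0.15,"z":-0.257,"spin":-0.3,"fingers":-0.6},{"x":-0.08,"y":0.15,"z":-0.257,"spin":-0.3,"fingers":-0.6}]'

```text
time_s: 9.15
tcp_pos: [0.499, 0.1528, 0.504]
eef_rot: [-163.9, 31.6, -167.1]
contact_force: [0.0, -0.0, -1.5]
gripper_width: 0.0174
gripper_force: 0.0
```

Run:
```python
from plan import *
print(sensors.get_state()["time_s"],q,info(q))
q=to(q,[.58,.55,.55])
for k in range(7):
    p=fk(q)[0];q=to(q,p+1.2*np.array([.707,.707,0]),6 if k==0 else 2)
```

```text
9.15 [  59.9822  -13.9812  -25.7587   35.816   -72.2601 -151.0654] (array([0.499 , 0.1528, 0.504 ]), np.float64(35.09173967844219), np.float64(-15.861759544803448))
shift [-0.167  0.368 -0.055] -> [0.58 0.55 0.55] lean 35.1 head -15.9 [  70.   23.   20.   35.  -86. -154.]
shift [-0.866  0.76   0.336] -> [0.7653 0.7084 0.471 ] lean 37.0 head -11.9 [  63.   57.   72.   36.  -93. -138.]
shift [-0.848  0.751  0.395] -> [0.8056 0.7343 0.4292] lean 39.0 head -8.3 [  62.   60.   72.   36.  -87. -139.]
shift [-0.829  0.741  0.451] -> [0.8425 0.7577 0.3902] lean 41.1 head -4.9 [  61.   63.   72.   37.  -81. -140.]
shift [-0.807  0.728  0.508] -> [0.8761 0.779  0.354 ] lean 43.3 head -1.7 [  60.   66.   72.   38.  -76. -141.]
shift [-0.782  0.713  0.565] -> [0.9068 0.7983 0.3206] lean 45.6 head 1.4 [  59.   68.   72.   40.  -70. -143.]
shift [-0.754  0.697  0.62 ] -> [0.9344 0.8157 0.29  ] lean 47.9 head 4.2 [  58.   71.   72.   41.  -65. -144.]
shift [-0.725  0.679  0.674] -> [0.9593 0.8314 0.2622] lean 50.3 head 6.8 [  57.   73.   72.   43.  -59. -146.]
```

Next comes the move to azimuth 45°, then the series of overreaches.

Call:
drive_tool --rows '[{"x":-0.025,"y":0.055,"z":-0.01,"spin":0,"fingers":-0.6},{"x":-0.05,"y":0.11,"z":-0.02,"spin":0,"fingers":-0.6},{"x":-0.075,"y":0.165,"z":-0.03,"spin":0,"fingers":-0.6},{"x":-0.1,"y":0.22,"z":-0.035,"spin":0,"fingers":-0.6},{"x":-0.125,"y":0.275,"z":-0.045,"spin":0,"fingers":-0.6},{"x":-0.15,"y":0.33,"z":-0.05,"spin":0,"fingers":-0.6},{"x":-0.167,"y":0.368,"z":-0.055,"spin":0,"fingers":-0.6}]'

```text
time_s: 10.02
tcp_pos: [0.5817, 0.5498, 0.5429]
eef_rot: [-163.6, 31.3, -167.0]
contact_force: [0.9, 0.1, 0.4]
gripper_width: 0.0176
gripper_force: 0.0
```

Call:
drive_tool --rows '[{"x":-0.866,"y":0.76,"z":0.336,"spin":0,"fingers":-0.6},{"x":-0.866,"y":0.76,"z":0.336,"spin":0,"fingers":-0.6},{"x":-0.866,"y":0.76,"z":0.336,"spin":0,"fingers":-0.6},{"x":-0.866,"y":0.76,"z":0.336,"spin":0,"fingers":-0.6},{"x":-0.866,"y":0.76,"z":0.336,"spin":0,"fingers":-0.6},{"x":-0.866,"y":0.76,"z":0.336,"spin":0,"fingers":-0.6}]'

```text
time_s: 10.78
tcp_pos: [0.7612, 0.7045, 0.4744]
eef_rot: [-164.5, 33.9, -166.2]
contact_force: [-0.4, -0.4, 1.2]
gripper_width: 0.0172
gripper_force: 0.0
```

Call:
drive_tool --rows '[{"x":-0.848,"y":0.751,"z":0.395,"spin":0,"fingers":-0.6},{"x":-0.848,"y":0.751,"z":0.395,"spin":0,"fingers":-0.6}]'

```text
time_s: 11.02
tcp_pos: [0.802, 0.7301, 0.436]
eef_rot: [-165.7, 36.6, -165.5]
contact_force: [-0.2, -0.4, -0.1]
gripper_width: 0.0175
gripper_force: 0.0
```

Call:
drive_tool --rows '[{"x":-0.829,"y":0.741,"z":0.451,"spin":0,"fingers":-0.6},{"x":-0.829,"y":0.741,"z":0.451,"spin":0,"fingers":-0.6}]'

```text
time_s: 11.28
tcp_pos: [0.8397, 0.7538, 0.3958]
eef_rot: [-166.6, 39.1, -164.7]
contact_force: [-1.0, 0.4, 0.0]
gripper_width: 0.0177
gripper_force: 0.0
```

Call:
drive_tool --rows '[{"x":-0.807,"y":0.728,"z":0.508,"spin":0,"fingers":-0.6},{"x":-0.807,"y":0.728,"z":0.508,"spin":0,"fingers":-0.6}]'

```text
time_s: 11.52
tcp_pos: [0.8742, 0.7752, 0.3573]
eef_rot: [-167.6, 41.6, -163.9]
contact_force: [-0.1, -0.6, 1.3]
gripper_width: 0.0175
gripper_force: 0.0
```

Run:
```python
from plan import *
print(sensors.get_state()["time_s"],q,info(q))
for k in range(4):
    p=fk(q)[0];q=to(q,p+1.2*np.array([.707,.707,0.1]),2)
```

```text
11.525 [  59.8739   65.3542   71.6947   38.4369  -76.263  -141.1089] (array([0.8742, 0.7752, 0.3573]), np.float64(43.11635609780012), np.float64(-2.209004425875537))
shift [-0.865  0.697  0.469] -> [0.9029 0.7923 0.3341] lean 45.5 head 0.9 [  59.   67.   72.   40.  -71. -142.]
shift [-0.841  0.683  0.53 ] -> [0.9291 0.8081 0.3132] lean 47.9 head 3.8 [  58.   69.   72.   41.  -66. -143.]
shift [-0.814  0.667  0.589] -> [0.953  0.8227 0.2944] lean 50.3 head 6.5 [  57.   71.   72.   43.  -61. -145.]
shift [-0.785  0.649  0.646] -> [0.9746 0.8363 0.2776] lean 52.7 head 8.9 [  56.   73.   72.   45.  -56. -146.]
```

Call:
drive_tool --rows '[{"x":-0.865,"y":0.697,"z":0.469,"spin":0,"fingers":-0.6},{"x":-0.865,"y":0.697,"z":0.469,"spin":0,"fingers":-0.6}]'

```text
time_s: 11.78
tcp_pos: [0.9029, 0.7921, 0.3332]
eef_rot: [-168.6, 44.3, -163.1]
contact_force: [0.4, 0.1, 0.5]
gripper_width: 0.0179
gripper_force: 0.0
```

Call:
drive_tool --rows '[{"x":-0.841,"y":0.683,"z":0.53,"spin":0,"fingers":-0.6},{"x":-0.841,"y":0.683,"z":0.53,"spin":0,"fingers":-0.6}]'

```text
time_s: 12.02
tcp_pos: [0.9291, 0.8079, 0.3122]
eef_rot: [-169.7, 47.0, -162.3]
contact_force: [-0.0, -0.5, -0.5]
gripper_width: 0.0178
gripper_force: 0.0
```

```bash
cat > plan3.py <<'E'
from plan import *
from feas import geom,HOME,F0
print(sensors.get_state()["time_s"],np.round(q,1),info(q))
q=to(q,[.85,.3,.5]);q=to(q,[.80,-.1,.5])
M=fk(q)[1];s=np.arctan2(M[2,1],M[2,0]);s=min([s,s+np.pi,s-np.pi],key=abs);q=call(q,np.zeros(3),s,8,LAMB);print("spin",s,np.round(q))
q=to(q,[.68,-.33,.4])
Mp=F0.T@fk(q)[1];tcp,zc,cl,lo=geom(Mp,w=.018);print("contact z",zc,"clr",cl,lo,"M",Mp)
g=lambda f,z,l=0:HOME+F0@(tcp+[f,l,z])
q=to(q,[.5,-.32,.2]);q=to(q,g(-.16,.05,-.12));q=to(q,g(-.16,0.0,0));q=to(q,g(-.115,0.0));q=to(q,g(-.05,0.0));q=to(q,g(0,0.0))
E
python3 plan3.py
```

```text
12.025 [  58.    69.5   71.7   41.2  -66.  -143.2] (array([0.9291, 0.8079, 0.3122]), np.float64(47.81986163481262), np.float64(3.7334924750260248))
shift [ 0.019 -0.505 -0.209] -> [0.85 0.3  0.5 ] lean 47.8 head 3.7 [  38.   15.   -6.   46.  -35. -145.]
shift [ 0.115 -0.382 -0.056] -> [ 0.8 -0.1  0.5] lean 47.8 head 3.7 [  8.   5.  -4.   6. -33. -88.]
spin 0.1649439726477202 [  8.   5.  -4.   6. -33. -98.]
shift [ 0.165 -0.222 -0.033] -> [ 0.68 -0.33  0.4 ] lean 47.8 head 3.7 [-22.   6.  -1. -29. -41. -49.]
contact z [0.0766 0.0766] clr 0.019623082219868804 0.08495600382001046 M [[-0.6574 -0.2034  0.7256]
 [-0.1365  0.9791  0.1507]
 [-0.741  -0.     -0.6715]]
shift [0.268 0.022 0.002] -> [ 0.5  -0.32  0.2 ] lean 47.8 head 3.7 [-40.   6. -22. -56. -38.  -8.]
shift [ 0.109  0.166 -0.019] -> [ 0.4021 -0.1598  0.1323] lean 47.8 head 3.7 [-35.  -4. -42. -69. -29.   4.]
shift [0.021 0.117 0.052] -> [ 0.4188 -0.041   0.0823] lean 47.8 head 3.7 [-28.   1. -49. -96. -23.  30.]
shift [-0.03  -0.009  0.033] -> [ 0.4634 -0.0473  0.0823] lean 47.8 head 3.7 [-26.   5. -45. -98. -21.  29.]
shift [-0.043 -0.013  0.047] -> [ 0.5277 -0.0563  0.0823] lean 47.8 head 3.7 [-21.   9. -38. -97. -18.  24.]
shift [-0.033 -0.01   0.036] -> [ 0.5772 -0.0633  0.0823] lean 47.8 head 3.7 [-17.  12. -33. -93. -15.  18.]
```

Call:
drive_tool --rows '[{"x":0.002,"y":-0.055,"z":-0.023,"spin":0.08,"fingers":-0.6},{"x":0.004,"y":-0.11,"z":-0.046,"spin":0.165,"fingers":-0.6},{"x":0.006,"y":-0.165,"z":-0.069,"spin":0.165,"fingers":-0.6},{"x":0.008,"y":-0.22,"z":-0.092,"spin":0.165,"fingers":-0.6},{"x":0.01,"y":-0.275,"z":-0.115,"spin":0.165,"fingers":-0.6},{"x":0.012,"y":-0.33,"z":-0.138,"spin":0.165,"fingers":-0.6},{"x":0.014,"y":-0.385,"z":-0.16,"spin":0.165,"fingers":-0.6},{"x":0.016,"y":-0.44,"z":-0.183,"spin":0.165,"fingers":-0.6},{"x":0.019,"y":-0.505,"z":-0.209,"spin":0.165,"fingers":-0.6},{"x":0.019,"y":-0.505,"z":-0.209,"spin":0.165,"fingers":-0.6}]'

```text
time_s: 13.28
tcp_pos: [0.8491, 0.2971, 0.5044]
eef_rot: [179.9, 48.0, -176.5]
contact_force: [-0.2, -0.3, 0.1]
gripper_width: 0.0174
gripper_force: 0.0
```

```bash
python3 plan3.py
```

```text
13.275 [  37.6   14.5   -6.3   45.5  -35.5 -154. ] (array([0.8491, 0.2971, 0.5044]), np.float64(47.97858712832309), np.float64(3.725259153469222))
shift [0.003 0.003 0.004] -> [0.85 0.3  0.5 ] lean 48.0 head 3.7 [  38.   15.   -7.   46.  -35. -155.]
shift [ 0.05  -0.396 -0.056] -> [ 0.8 -0.1  0.5] lean 48.0 head 3.7 [  8.   5.  -5.   6. -33. -98.]
spin -0.002313408243636239 [  8.   5.  -5.   6. -33. -98.]
shift [ 0.164 -0.222 -0.033] -> [ 0.68 -0.33  0.4 ] lean 48.0 head 3.7 [-22.   6.  -1. -29. -41. -49.]
contact z [0.0766 0.0766] clr 0.019812922464571836 0.08476555336289912 M [[-0.6554 -0.2032  0.7274]
 [-0.136   0.9791  0.151 ]
 [-0.7429 -0.     -0.6694]]
shift [0.268 0.022 0.001] -> [ 0.5  -0.32  0.2 ] lean 48.0 head 3.7 [-40.   6. -22. -56. -38.  -7.]
shift [ 0.109  0.166 -0.02 ] -> [ 0.4021 -0.1598  0.1323] lean 48.0 head 3.7 [-35.  -4. -42. -70. -30.   5.]
shift [0.021 0.117 0.052] -> [ 0.4188 -0.041   0.0823] lean 48.0 head 3.7 [-29.   1. -49. -97. -24.  31.]
shift [-0.029 -0.009  0.033] -> [ 0.4634 -0.0473  0.0823] lean 48.0 head 3.7 [-26.   5. -45. -99. -22.  30.]
shift [-0.043 -0.013  0.047] -> [ 0.5277 -0.0563  0.0823] lean 48.0 head 3.7 [-21.   9. -38. -98. -18.  25.]
shift [-0.033 -0.01   0.036] -> [ 0.5772 -0.0633  0.0823] lean 48.0 head 3.7 [-17.  12. -33. -94. -15.  19.]
```

Call:
drive_tool --rows '[{"x":0.007,"y":-0.056,"z":-0.008,"spin":0,"fingers":-0.6},{"x":0.014,"y":-0.112,"z":-0.016,"spin":0,"fingers":-0.6},{"x":0.021,"y":-0.168,"z":-0.024,"spin":0,"fingers":-0.6},{"x":0.028,"y":-0.224,"z":-0.032,"spin":0,"fingers":-0.6},{"x":0.035,"y":-0.28,"z":-0.04,"spin":0,"fingers":-0.6},{"x":0.042,"y":-0.336,"z":-0.048,"spin":0,"fingers":-0.6},{"x":0.053,"y":-0.393,"z":-0.052,"spin":0,"fingers":-0.6}]'

```text
time_s: 14.15
tcp_pos: [0.8008, -0.0978, 0.4982]
eef_rot: [180.0, 47.9, -176.2]
contact_force: [0.1, -1.3, -0.4]
gripper_width: 0.0177
gripper_force: 0.0
```

Call:
drive_tool --rows '[{"x":0.035,"y":-0.048,"z":-0.007,"spin":0,"fingers":-0.6},{"x":0.07,"y":-0.096,"z":-0.014,"spin":0,"fingers":-0.6},{"x":0.105,"y":-0.144,"z":-0.021,"spin":0,"fingers":-0.6},{"x":0.14,"y":-0.19,"z":-0.028,"spin":0,"fingers":-0.6},{"x":0.164,"y":-0.222,"z":-0.033,"spin":0,"fingers":-0.6}]'

```text
time_s: 14.78
tcp_pos: [0.6807, -0.3283, 0.3975]
eef_rot: [180.0, 47.9, -176.3]
contact_force: [0.7, -0.2, -0.5]
gripper_width: 0.0178
gripper_force: 0.0
```

```bash
sed -i 's/^q=to(q,\[.85,.3,.5\]).*$//; s/^M=fk.*$//; s/^q=to(q,\[.68,-.33,.4\])$//' plan3.py; python3 plan3.py
```

```text
14.775 [-21.8   6.5  -1.6 -29.3 -40.8 -49.3] (array([ 0.6807, -0.3283,  0.3974]), np.float64(47.88719237051572), np.float64(3.7396316453736174))
contact z [0.0766 0.0766] clr 0.01970659607114246 0.08485592680330009 M [[-0.6566 -0.2032  0.7263]
 [-0.1361  0.9791  0.1509]
 [-0.7418  0.0003 -0.6706]]
shift [ 0.267  0.02  -0.001] -> [ 0.5  -0.32  0.2 ] lean 47.9 head 3.7 [-40.   6. -22. -56. -38.  -8.]
shift [ 0.109  0.166 -0.019] -> [ 0.4021 -0.1598  0.1323] lean 47.9 head 3.7 [-35.  -4. -42. -69. -30.   5.]
shift [0.021 0.117 0.052] -> [ 0.4188 -0.041   0.0823] lean 47.9 head 3.7 [-29.   1. -49. -97. -24.  30.]
shift [-0.03  -0.009  0.033] -> [ 0.4634 -0.0473  0.0823] lean 47.9 head 3.7 [-26.   5. -45. -98. -22.  30.]
shift [-0.043 -0.013  0.047] -> [ 0.5277 -0.0563  0.0823] lean 47.9 head 3.7 [-21.   9. -38. -97. -18.  25.]
shift [-0.033 -0.01   0.036] -> [ 0.5772 -0.0633  0.0823] lean 47.9 head 3.7 [-17.  12. -33. -94. -15.  18.]
```

Call:
drive_tool --rows '[{"x":0.06,"y":0.004,"z":0,"spin":0,"fingers":-0.6},{"x":0.12,"y":0.008,"z":0,"spin":0,"fingers":-0.6},{"x":0.18,"y":0.012,"z":0,"spin":0,"fingers":-0.6},{"x":0.24,"y":0.016,"z":0,"spin":0,"fingers":-0.6},{"x":0.267,"y":0.02,"z":-0.001,"spin":0,"fingers":-0.6},{"x":0.31,"y":0.08,"z":-0.01,"spin":0,"fingers":-0.6},{"x":0.343,"y":0.135,"z":-0.015,"spin":0,"fingers":-0.6},{"x":0.376,"y":0.186,"z":-0.02,"spin":0,"fingers":-0.6},{"x":0.376,"y":0.186,"z":-0.02,"spin":0,"fingers":-0.6}]'

```text
time_s: 15.9
tcp_pos: [0.401, -0.1557, 0.1313]
eef_rot: [179.9, 47.8, -176.3]
contact_force: [0.2, -1.2, 0.5]
gripper_width: 0.0174
gripper_force: 0.0
```

```bash
sed -i 's/q=to(q,\[.5,-.32,.2\]);q=to(q,g(-.16,.05,-.12));//' plan3.py; python3 plan3.py
python3 - <<'E'
from plant import cams
import cv2
c=cams.capture("wrist");cv2.imwrite("pics/w1.png",c["pixels"][:,:,::-1])
E
```

```text
15.9 [-34.3  -4.4 -42.2 -69.4 -29.3   4.4] (array([ 0.401 , -0.1556,  0.1312]), np.float64(47.835692706779774), np.float64(3.9070669297390856))
contact z [0.0766 0.0767] clr 0.01951144456589478 0.08482162219382622 M [[-0.6573 -0.2048  0.7253]
 [-0.1362  0.9788  0.1529]
 [-0.7412  0.0017 -0.6713]]
shift [0.019 0.113 0.052] -> [ 0.4188 -0.041   0.0823] lean 47.8 head 3.9 [-28.   1. -49. -96. -24.  30.]
shift [-0.03  -0.009  0.033] -> [ 0.4634 -0.0473  0.0823] lean 47.8 head 3.9 [-26.   5. -45. -98. -22.  29.]
shift [-0.043 -0.013  0.047] -> [ 0.5277 -0.0563  0.0823] lean 47.8 head 3.9 [-21.   9. -38. -97. -18.  24.]
shift [-0.033 -0.01   0.036] -> [ 0.5772 -0.0633  0.0823] lean 47.8 head 3.9 [-17.  12. -33. -93. -15.  17.]
```

View pics/w1.png

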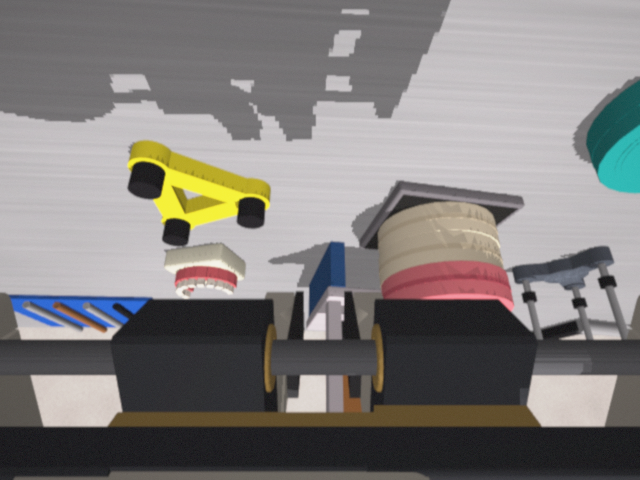

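The wrist view, which comes out upside down, shows the pink blank on the stack at (447,285), the fingers at (295–352,340), and nothing in the way. I'll use a cupped opening of about 30 mm, offset for the 12° finger heading.

```bash
python3 go.py -172 -8.4 77
```

```text
joints [-34.269   -4.3503 -42.183  -69.4028 -29.2934   4.3891] t 15.95
M [[-0.6694 -0.0666  0.7399]
 [-0.0439  0.9978  0.0501]
 [-0.7416  0.001  -0.6709]]
edge fwd,lat,z (mm) -211.90383772529538 -116.50349666294461 125.94022064703275 lowest 111.85035795848391
spin to level y -0.0013970777420789504 lean 47.86553650285266 z heading 3.8730687028352135
shift tool [-0.0047  0.0976  0.0783]
```

Call:
drive_tool --rows '[{"x":0.005,"y":0.05,"z":0.02,"spin":0,"fingers":-0.32},{"x":0.005,"y":0.098,"z":0.04,"spin":0,"fingers":-0.32},{"x":-0.002,"y":0.098,"z":0.068,"spin":0,"fingers":-0.32},{"x":-0.0047,"y":0.0976,"z":0.0783,"spin":0,"fingers":-0.32},{"x":-0.0047,"y":0.0976,"z":0.0783,"spin":0,"fingers":-0.32}]'

```text
time_s: 16.58
tcp_pos: [0.4592, -0.0584, 0.0829]
eef_rot: [180.0, 47.8, -176.3]
contact_force: [-0.3, 0.3, -0.8]
gripper_width: 0.0297
gripper_force: 0.0
```

```bash
python3 go.py -160 -8.4 77
python3 - <<'E'
from h import *
from plant import cams,sensors,r
out=[]
for n,b in(("top",(290,170,430,310)),("scene",(180,110,350,280))):
    c=cams.capture(n);im=c["pixels"];x0,y0,x1,y1=b
    np.savez(f"pics/{n}2.npz",**c)
    out.append(cv2.resize(im[y0:y1,x0:x1,::-1],(400,400),interpolation=cv2.INTER_CUBIC))
cv2.imwrite("pics/c2.png",np.hstack(out))
E
```

```text
joints [-26.9072   4.3934 -44.5271 -95.9966 -22.3401  28.1583] t 16.575
M [[-0.6697 -0.0652  0.7398]
 [-0.0436  0.9979  0.0485]
 [-0.7413  0.0002 -0.6711]]
edge fwd,lat,z (mm) -168.41150138813498 -11.57929682122524 77.1567194282352 lowest 63.071240548540715
spin to level y -0.0002612085007351889 lean 47.8457754385772 z heading 3.7511402300908525
shift tool [-0.0058  0.0014  0.0067]
```

View pics/c2.png

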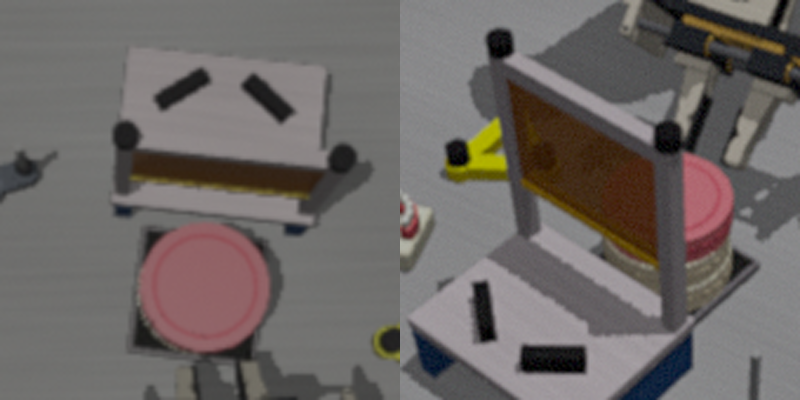

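The top crop shows the fingers just behind the pink rim, at crop pixels (195–240,370), with the disc centre at (203,287). I'm starting the slow push: 60 mm forward.

Call:
drive_tool --rows '[{"x":-0.0046,"y":-0.0006,"z":0.0052,"spin":0,"fingers":-0.32},{"x":-0.0092,"y":-0.0013,"z":0.0104,"spin":0,"fingers":-0.32},{"x":-0.014,"y":-0.0028,"z":0.0155,"spin":0,"fingers":-0.32},{"x":-0.019,"y":-0.0043,"z":0.021,"spin":0,"fingers":-0.32},{"x":-0.024,"y":-0.0058,"z":0.0265,"spin":0,"fingers":-0.32},{"x":-0.0295,"y":-0.0073,"z":0.0325,"spin":0,"fingers":-0.32},{"x":-0.035,"y":-0.009,"z":0.0385,"spin":0,"fingers":-0.32},{"x":-0.0397,"y":-0.0102,"z":0.0438,"spin":0,"fingers":-0.32}]'

```text
time_s: 17.68
tcp_pos: [0.5181, -0.0637, 0.0828]
eef_rot: [-180.0, 47.8, -176.2]
contact_force: [-4.1, 0.0, 3.9]
gripper_width: 0.0299
gripper_force: 2.1
```

```bash
python3 go.py -75 -9.7 77
python3 - <<'E'
from h import *
from plant import cams,sensors
c=cams.capture("top");im=c["pixels"].astype(int);np.savez("pics/top3.npz",**c)
box=np.zeros(im.shape[:2],bool);box[190:305,325:400]=1
m=(im[...,0]-im[...,1]>35)&(im[...,2]>60)&box
for s,ce,k in blobs(m,60):
    q=cv2.convexHull(max(cv2.findContours(k.astype(np.uint8),0,1)[0],key=cv2.contourArea))[:,0]
    print("pink",s,ce,circ(ray(c,q,.085)))
out=[cv2.resize(im[170:310,290:430,::-1].astype(np.uint8),(400,400),interpolation=cv2.INTER_CUBIC)]
c=cams.capture("scene");out.append(cv2.resize(c["pixels"][110:280,180:350,::-1],(400,400),interpolation=cv2.INTER_CUBIC))
cv2.imwrite("pics/c3.png",np.hstack(out))
E
```

```text
joints [-22.0861   8.571  -38.6408 -95.9073 -18.956   24.2622] t 17.675
M [[-0.6699 -0.0656  0.7395]
 [-0.0441  0.9978  0.0486]
 [-0.7411 -0.     -0.6714]]
edge fwd,lat,z (mm) -109.33833383906057 -8.688843297920675 77.10241147145967 lowest 63.020919276242665
spin to level y 4.2862203155376775e-05 lean 47.82786314660114 z heading 3.7614366878401206
shift tool [-0.0224 -0.008   0.0248]
pink [ 342  235   45   36 1301] [363.5342 251.628 ] (array([ 0.5813, -0.0593]), np.float64(0.04727458886458666))
```

View pics/c3.png

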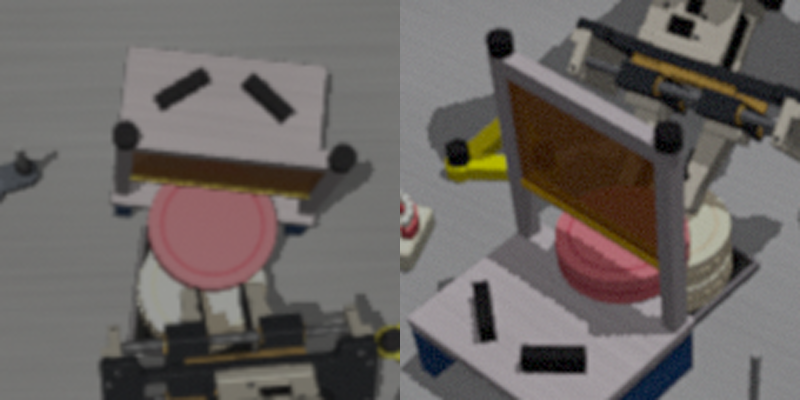

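The push works: in the crop the disc is at (213,235), already on the deck and under the guard, and the ivory blanks have not visibly moved. I'm continuing to about 17 mm short of home.

Call:
drive_tool --rows '[{"x":-0.0044,"y":-0.0015,"z":0.0049,"spin":0,"fingers":-0.32},{"x":-0.0088,"y":-0.003,"z":0.0098,"spin":0,"fingers":-0.32},{"x":-0.0132,"y":-0.0045,"z":0.0146,"spin":0,"fingers":-0.32},{"x":-0.0176,"y":-0.006,"z":0.0195,"spin":0,"fingers":-0.32},{"x":-0.022,"y":-0.0075,"z":0.0244,"spin":0,"fingers":-0.32},{"x":-0.0265,"y":-0.009,"z":0.0293,"spin":0,"fingers":-0.32},{"x":-0.0309,"y":-0.0106,"z":0.0342,"spin":0,"fingers":-0.32},{"x":-0.0309,"y":-0.0106,"z":0.0342,"spin":0,"fingers":-0.32}]'

```text
time_s: 18.77
tcp_pos: [0.5649, -0.0712, 0.0829]
eef_rot: [-180.0, 47.8, -176.2]
contact_force: [-0.7, -1.0, 0.2]
gripper_width: 0.0298
gripper_force: 0.0
```

```bash
python3 go.py -46 -9.7 77
python3 - <<'E'
from h import *
from plant import cams,sensors
c=cams.capture("top");im=c["pixels"]
out=[cv2.resize(im[170:310,290:430,::-1],(400,400),interpolation=cv2.INTER_CUBIC)]
c=cams.capture("scene");out.append(cv2.resize(c["pixels"][150:290,180:320,::-1],(400,400),interpolation=cv2.INTER_CUBIC))
cv2.imwrite("pics/c4.png",np.hstack(out))
E
```

```text
joints [-18.4264  11.677  -33.5857 -93.1227 -16.2866  18.5822] t 18.775
M [[-0.6696 -0.0659  0.7398]
 [-0.0444  0.9978  0.0487]
 [-0.7414 -0.0003 -0.6711]]
edge fwd,lat,z (mm) -61.90483294822163 -9.596247573781017 77.18229487233053 lowest 63.09602416799311
spin to level y 0.00033827667243018856 lean 47.849334911575845 z heading 3.7653933195281306
shift tool [-0.0103 -0.0033  0.0117]
```

View pics/c4.png

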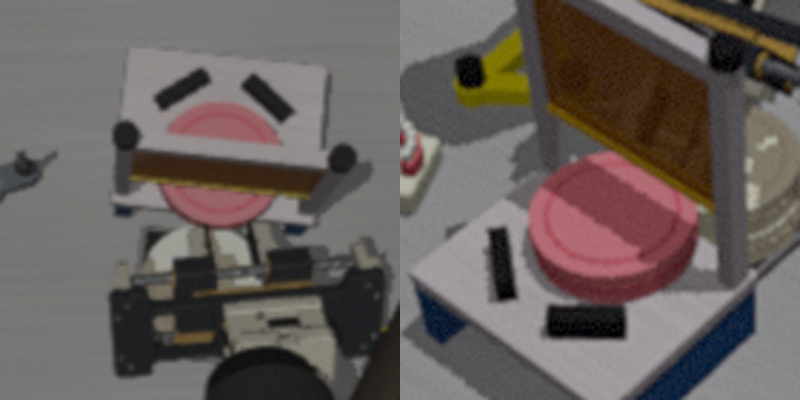

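The disc lies flat on the deck under the guard, a few millimetres short of both pads. From here I'm using fine steps.

Call:
drive_tool --rows '[{"x":-0.0013,"y":-0.0004,"z":0.0015,"spin":0,"fingers":-0.32},{"x":-0.0026,"y":-0.0008,"z":0.003,"spin":0,"fingers":-0.32},{"x":-0.0039,"y":-0.0012,"z":0.0044,"spin":0,"fingers":-0.32},{"x":-0.0052,"y":-0.0017,"z":0.0058,"spin":0,"fingers":-0.32},{"x":-0.0065,"y":-0.0021,"z":0.0073,"spin":0,"fingers":-0.32}]'

```text
time_s: 19.5
tcp_pos: [0.5742, -0.0726, 0.0827]
eef_rot: [180.0, 47.8, -176.2]
contact_force: [-3.2, 0.7, 1.0]
gripper_width: 0.0297
gripper_force: 1.5
```

Call:
drive_tool --rows '[{"x":-0.0007,"y":-0.0002,"z":0.0008,"spin":0,"fingers":-0.32},{"x":-0.0013,"y":-0.0004,"z":0.0015,"spin":0,"fingers":-0.32}]'

```text
time_s: 19.75
tcp_pos: [0.5761, -0.0729, 0.0827]
eef_rot: [180.0, 47.8, -176.2]
contact_force: [-3.9, 0.3, 1.0]
gripper_width: 0.0299
gripper_force: 1.6
```

Call:
drive_tool --rows '[{"x":-0.0007,"y":-0.0002,"z":0.0008,"spin":0,"fingers":-0.32},{"x":-0.0007,"y":-0.0002,"z":0.0008,"spin":0,"fingers":-0.32}]'

```text
time_s: 20.0
tcp_pos: [0.5772, -0.0731, 0.0827]
eef_rot: [-180.0, 47.8, -176.2]
contact_force: [-3.1, 0.4, 1.2]
gripper_width: 0.0299
gripper_force: 1.4
```

Call:
drive_tool --rows '[{"x":-0.0007,"y":-0.0002,"z":0.0008,"spin":0,"fingers":-0.32},{"x":-0.0007,"y":-0.0002,"z":0.0008,"spin":0,"fingers":-0.32}]'

```text
time_s: 20.25
tcp_pos: [0.5783, -0.0732, 0.0827]
eef_rot: [-180.0, 47.8, -176.2]
contact_force: [-2.4, 0.3, 1.8]
gripper_width: 0.0298
gripper_force: 1.5
```

```bash
python3 go.py -46 -9.7 77|grep edge
python3 - <<'E'
from h import *
from plant import cams,sensors
print(sensors.get_state()["contact_force"])
c=cams.capture("scene");im=c["pixels"].astype(int);np.savez("pics/scene5.npz",**c)
box=np.zeros(im.shape[:2],bool);box[190:275,200:310]=1
m=(im[...,0]-im[...,1]>35)&(im[...,2]>50)&box
h=cv2.cvtColor(c["pixels"],cv2.COLOR_RGB2HSV)[...,2]
for s,ce,k in blobs(m,60): print(s,ce)
for f,n in((0,"scene"),(1,"top")):
    c=cams.capture(n)
    if n=="top": np.savez("pics/top5.npz",**c)
    x0,y0,w=((200,190,100),(320,180,90))[f]
    o=cv2.resize(c["pixels"][y0:y0+w,x0:x0+w,::-1],(400,400),interpolation=cv2.INTER_CUBIC)
    out=o if not f else np.hstack([out,o])
cv2.imwrite("pics/c5.png",out)
E
```

```text
edge fwd,lat,z (mm) -48.37286712356022 -9.669030917389195 76.9665508449456 lowest 62.8832898310304
[-2.3606  0.3261  1.8201]
[ 219  207   60   50 2229] [249.1373 230.742 ]
```

View pics/c5.png

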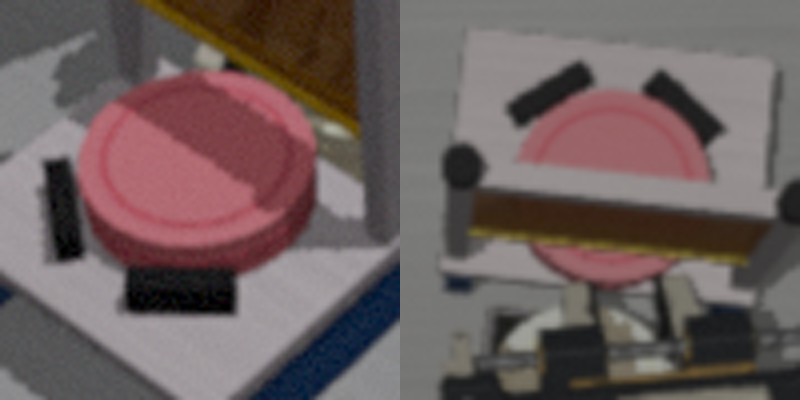

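In the crop the disc is nearly at both pads; the right one, at (683,105), almost touches, and the left one, at (550,93), has a small gap. I'm continuing in 1 mm steps and watching the force.

Call:
drive_tool --rows '[{"x":-0.0007,"y":-0.0002,"z":0.0007,"spin":0,"fingers":-0.32},{"x":-0.0007,"y":-0.0002,"z":0.0007,"spin":0,"fingers":-0.32}]'

```text
time_s: 20.65
tcp_pos: [0.5793, -0.0733, 0.0827]
eef_rot: [-180.0, 47.8, -176.2]
contact_force: [-3.3, 0.4, 2.4]
gripper_width: 0.03
gripper_force: 1.5
```

Call:
drive_tool --rows '[{"x":-0.0007,"y":-0.0002,"z":0.0007,"spin":0,"fingers":-0.32},{"x":-0.0007,"y":-0.0002,"z":0.0007,"spin":0,"fingers":-0.32}]'

```text
time_s: 20.9
tcp_pos: [0.5803, -0.0735, 0.0827]
eef_rot: [-180.0, 47.8, -176.2]
contact_force: [-2.8, 0.7, 1.3]
gripper_width: 0.0297
gripper_force: 1.4
```

Call:
drive_tool --rows '[{"x":-0.0007,"y":-0.0002,"z":0.0007,"spin":0,"fingers":-0.32},{"x":-0.0007,"y":-0.0002,"z":0.0007,"spin":0,"fingers":-0.32}]'

```text
time_s: 21.15
tcp_pos: [0.5813, -0.0736, 0.0827]
eef_rot: [-180.0, 47.8, -176.2]
contact_force: [-2.8, 1.3, 0.9]
gripper_width: 0.0299
gripper_force: 1.4
```

Call:
drive_tool --rows '[{"x":-0.0005,"y":-0.0002,"z":0.0005,"spin":0,"fingers":-0.32},{"x":-0.0005,"y":-0.0002,"z":0.0005,"spin":0,"fingers":-0.32}]'

```text
time_s: 21.4
tcp_pos: [0.5817, -0.0736, 0.0827]
eef_rot: [180.0, 47.8, -176.2]
contact_force: [-5.7, 0.4, 3.7]
gripper_width: 0.03
gripper_force: 2.5
```

```bash
cat > arc.py <<'E'
from h import *
from plant import cams
import sys
HOME=np.array([.648,-.069]);F=np.array([.9903,-.1392]);L=np.array([.1392,.9903])
c=cams.capture("top");im=c["pixels"].astype(int)
box=np.zeros(im.shape[:2],bool);box[190:223,325:400]=1
m=((im[...,0]-im[...,1]>35)&(im[...,2]>50)&box).astype(np.uint8)
k=max(cv2.findContours(m,0,1)[0],key=cv2.contourArea)[:,0]
h=cv2.convexHull(k)[:,0]; 
# top rim arc pixels: first mask pixel per column
cols=[u for u in range(k[:,0].min()+1,k[:,0].max())]
P=np.array([[u,np.argmax(m[:,u])-.5] for u in cols if m[:,u].any()]);P=P[P[:,1]<215]
X=ray(c,P,.083)[:,:2]
s=least=__import__("scipy.optimize",fromlist=["x"]).least_squares(lambda p:np.hypot(*(X-p).T)-.049,[.648,-.069],loss="soft_l1",f_scale=.001)
print("disc",s.x,"fwd,lat",(s.x-HOME)@F,(s.x-HOME)@L,"rms",np.sqrt(np.mean((np.hypot(*(X-s.x).T)-.049)**2)))
V=im.max(2);b=np.zeros_like(V,bool);b[190:212,340:397]=1
for st,ce,mm in blobs((V<50)&b,40): p=ray(c,ce,.075)[0,:2];print("pad",st,ce,p,"from disc",np.hypot(*(p-s.x)))
E
python3 arc.py; python3 go.py -46 -9.7 77|grep edge
```

```text
disc [ 0.6468 -0.0694] fwd,lat -0.00109609919738713 -0.0005810683987232879 rms 0.0005712134085122428
pad [345 195  18  13  74] [352.9189 200.4595] [ 0.6941 -0.0395] from disc 0.05594776935694859
pad [376 197  16  14  57] [384.0702 203.2456] [ 0.6862 -0.1089] from disc 0.055739277153162806
edge fwd,lat,z (mm) -45.04500116315299 -9.647943654420558 76.92180044451818 lowest 62.844810577792565
```

The force jumped to about 5.7 N, and the disc is equally far from both pads (55.9 and 55.7 mm to the pad centres). It is seated, so I'm holding the press.

Call:
drive_tool --rows '[{"x":0,"y":0,"z":0,"spin":0,"fingers":-0.32},{"x":0,"y":0,"z":0,"spin":0,"fingers":-0.32},{"x":0,"y":0,"z":0,"spin":0,"fingers":-0.32}]'

```text
time_s: 21.82
tcp_pos: [0.5816, -0.0736, 0.0827]
eef_rot: [180.0, 47.8, -176.2]
contact_force: [-3.7, 0.0, 3.6]
gripper_width: 0.0295
gripper_force: 2.4
```

Run:
```python
from plant import sensors
s=sensors.get_state();print(s["contact_force"],s["gripper_force"],s["tcp_pos"],s["time_s"])
```

```text
[-3.69829993  0.02003666  3.61819036] 2.4288483895361423 [ 0.58163538 -0.07363945  0.08265371] 21.825
```

Call:
drive_tool --rows '[{"x":-0.0001,"y":0,"z":0.0002,"spin":0,"fingers":-0.32},{"x":-0.0001,"y":0,"z":0.0002,"spin":0,"fingers":-0.32},{"x":-0.0001,"y":0,"z":0.0002,"spin":0,"fingers":-0.32},{"x":-0.0001,"y":0,"z":0.0002,"spin":0,"fingers":-0.32}]'

```text
time_s: 22.32
tcp_pos: [0.5818, -0.0736, 0.0826]
eef_rot: [180.0, 47.8, -176.2]
contact_force: [-5.7, 0.6, 3.9]
gripper_width: 0.0296
gripper_force: 2.8
```

```bash
python3 arc.py; python3 go.py -100 -9.7 77|egrep "edge|shift"
```

```text
disc [ 0.6468 -0.0695] fwd,lat -0.001073426954440853 -0.0006557236773423232 rms 0.0005819617706496616
pad [345 195  18  13  75] [352.8533 200.4667] [ 0.6941 -0.0394] from disc 0.05604644010322895
pad [376 197  16  14  57] [384.0702 203.2456] [ 0.6862 -0.1089] from disc 0.05567618924343513
edge fwd,lat,z (mm) -44.91178926566685 -9.601096672924779 76.86763596353386 lowest 62.79082365956204
shift tool [ 0.0361  0.0111 -0.0401]
```

The disc is seated and was pressed for about 0.9 s without the holder moving. I'm backing off along the same line.

Call:
drive_tool --rows '[{"x":0.0013,"y":0.0004,"z":-0.0015,"spin":0,"fingers":-0.32},{"x":0.0066,"y":0.002,"z":-0.0073,"spin":0,"fingers":-0.32},{"x":0.0164,"y":0.005,"z":-0.018,"spin":0,"fingers":-0.32},{"x":0.033,"y":0.01,"z":-0.0363,"spin":0,"fingers":-0.32},{"x":0.05,"y":0.0153,"z":-0.055,"spin":0,"fingers":-0.32},{"x":0.066,"y":0.0203,"z":-0.0726,"spin":0,"fingers":-0.32},{"x":0.082,"y":0.0253,"z":-0.091,"spin":0,"fingers":-0.32},{"x":0.092,"y":0.028,"z":-0.102,"spin":0,"fingers":-0.32},{"x":0.092,"y":0.028,"z":-0.102,"spin":0,"fingers":-0.32}]'

```text
time_s: 23.5
tcp_pos: [0.4429, -0.0551, 0.0833]
eef_rot: [-180.0, 47.9, -176.3]
contact_force: [0.8, -1.1, -0.7]
gripper_width: 0.0296
gripper_force: 0.0
```

```bash
python3 arc.py; python3 go.py|grep edge
python3 - <<'E'
from plant import cams
import cv2,numpy as np
out=[]
for n,(x0,y0,w) in(("scene",(190,150,150)),("top",(310,170,130))):
    c=cams.capture(n);out.append(cv2.resize(c["pixels"][y0:y0+w,x0:x0+w,::-1],(400,400),interpolation=cv2.INTER_CUBIC))
cv2.imwrite("pics/c6.png",np.hstack(out))
E
```

```text
disc [ 0.6465 -0.0696] fwd,lat -0.001403717876563658 -0.0008059403955313557 rms 0.0006229556384218708
pad [345 195  18  13  81] [352.7037 200.642 ] [ 0.6937 -0.039 ] from disc 0.05624750173497165
pad [376 197  16  14  63] [384.0952 203.3175] [ 0.686  -0.1089] from disc 0.055766019511726654
edge fwd,lat,z (mm) -184.07671416005743 -10.647095049803417 77.81752944677802 lowest 63.72257079453764
```

View pics/c6.png

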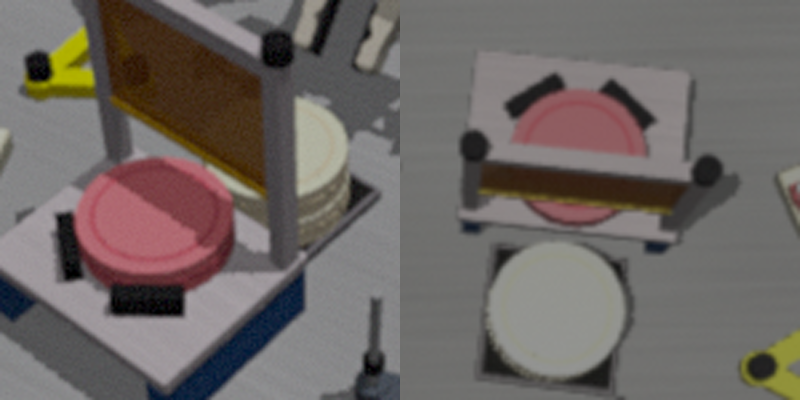

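The final view shows the pink disc flat against both pads, at (153,222) in the scene crop. The ivory blanks and the holder are in place and the fingers are clear. The lateral press force was near zero, so both pads carried the load. I'm handing in.

```bash
python3 -c "
from plant import r
print(r.close_job())"
```

```text
the job is handed in; nothing more can be done
None
```

The pink blank was slid under the guard, pressed against both stop pads at about 5 N for roughly 0.9 s, and released. The job was handed in at about 24 s; no verdict was returned, but the last images showed the blank within about 2 mm of home and the holder, ivory blanks and bystanders in place.

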